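Empty the toggle tray into the button box and stand the bobbins in it

TASK

Lift the black tray from the cork mat with the wooden toggles on it, carry it to the clear button box, whose lid stands open, and tip it so that the toggles slide out into the box; every toggle must end up in the box. Then set the empty tray flat on the cork mat again, lengthwise as before and wholly on the mat, and set all the flat wooden bobbins from the table upright (flange down) in it, in one straight row along the tray's lengthwise centre line. Close the lid of the button box, and leave the darning egg, the bead bowl and the gauge bar where they are.

Things in the scene. Friction and masses are not known exactly. Their poses are not given: they have to be found in the camera images.
- mat: Fixed cork mat lying on the table, 340 mm (its x) by 210 mm (its y), 4 mm thick; origin at the centre of its underside, on the table top. Its x axis runs roughly along world y (left).
- button_box: Fixed open-topped clear plastic box, 190 mm (its x) by 190 mm (its y), 85 mm tall, walls and floor 4 mm; origin at the centre of its underside. It stands to the left of the mat.
- box_lid (a joint): Hinge of the box's clear lid, on the box's far (+x) rim: 0 rad shut, 1.75 rad at its stop; it stands open at the start, standing about upright and leaning slightly away from the robot. Brought forward past upright it falls shut by itself.
- box_lid_hinge (a point): Middle of the lid's hinge line, which runs along the box's y. The lid is a plate 8 mm thick that reaches 190 mm from the hinge.
- box_lid_handle (a point): Point to grip on the lid's small black knob, near the middle of its free edge, on the outer face (which looks away from the robot while the lid is open).
- tray: Loose black tray, 300 (its x) by 150 mm (y), 0.2 to 0.35 kg empty; floor 4 mm, walls 5 mm thick, 22 mm high on both long sides and the -x end; the +x end is open for pouring and faces left to the box. Out from amid the +y (near) wall, on a 20 mm high bracket, stands a grip tab: 60 mm along x, 10 mm thick, centred at y = 92 mm, top at 74 mm. Origin: centre of underside; z up.
- tray_spout (a point): Middle of the edge of the tray's open pouring end, on top of its floor: 150 mm along the tray's x, 4 mm above the underside.
- tray_grip (a point): Point in the grip tab of the tray at which to pinch it (10 mm thick along the tray's y), at (0, 92, 55) mm in the tray's frame.
- toggle1: Wooden coat toggle, a chunky rounded block 62 mm (its x) by 24 mm (y) by 22 mm (z), 28 g; origin at the centre of its underside. 3 to 5 toggles, numbered freely, lie on the tray; the others are absent.
- toggle2: Wooden coat toggle, a chunky rounded block 62 mm (its x) by 24 mm (y) by 22 mm (z), 28 g; origin at the centre of its underside. 3 to 5 toggles, numbered freely, lie on the tray; the others are absent.
- toggle3: Wooden coat toggle, a chunky rounded block 62 mm (its x) by 24 mm (y) by 22 mm (z), 28 g; origin at the centre of its underside. 3 to 5 toggles, numbered freely, lie on the tray; the others are absent.
- toggle4: Wooden coat toggle, a chunky rounded block 62 mm (its x) by 24 mm (y) by 22 mm (z), 28 g; origin at the centre of its underside. 3 to 5 toggles, numbered freely, lie on the tray; the others are absent.
- toggle5: Wooden coat toggle, a chunky rounded block 62 mm (its x) by 24 mm (y) by 22 mm (z), 28 g; origin at the centre of its underside. 3 to 5 toggles, numbered freely, lie on the tray; the others are absent.
- bobbin1: Empty flat wooden bobbin standing on the table right of the mat: 34 mm tall, flanges 52 mm across and 9 mm thick at both ends, core 40 mm across between them, 60 g; origin at the centre of its underside, z along its axis. 3 to 5 are present, the others absent.
- bobbin2: Empty flat wooden bobbin standing on the table right of the mat: 34 mm tall, flanges 52 mm across and 9 mm thick at both ends, core 40 mm across between them, 60 g; origin at the centre of its underside, z along its axis. 3 to 5 are present, the others absent.
- bobbin3: Empty flat wooden bobbin standing on the table right of the mat: 34 mm tall, flanges 52 mm across and 9 mm thick at both ends, core 40 mm across between them, 60 g; origin at the centre of its underside, z along its axis. 3 to 5 are present, the others absent.
- bobbin4: Empty flat wooden bobbin standing on the table right of the mat: 34 mm tall, flanges 52 mm across and 9 mm thick at both ends, core 40 mm across between them, 60 g; origin at the centre of its underside, z along its axis. 3 to 5 are present, the others absent.
- bobbin5: Empty flat wooden bobbin standing on the table right of the mat: 34 mm tall, flanges 52 mm across and 9 mm thick at both ends, core 40 mm across between them, 60 g; origin at the centre of its underside, z along its axis. 3 to 5 are present, the others absent.
- egg: Loose maple darning egg standing on its flat foot, 62 mm across, 80 mm tall; origin under its centre. A bystander.
- bead_bowl: Loose glass bowl, 120 mm across, 50 mm tall; origin under its centre. A bystander beyond the mat.
- gauge: Loose chrome gauge bar 160 by 22 by 5 mm with a small black slide, flat on the table; origin under its centre. A bystander.
Mind the look-alikes: they are no part of the job. Leave any red or yellow look-alike of the bobbin1 alone.

How it is judged (in metres and radians):
On the way, in this order (a step that is already met when the one before it is completed fails the run):
1. the tray is lifted off the mat with toggles on it (height (world z) of tray above 0.03 m and angle between tray's own z axis and vertical below 0.5 rad and ((x of toggle1 in the frame of tray between -0.15 and 0.15 m and y of toggle1 in the frame of tray between -0.075 and 0.075 m and z of toggle1 in the frame of tray between 0 and 0.05 m) or (x of toggle2 in the frame of tray between -0.15 and 0.15 m and y of toggle2 in the frame of tray between -0.075 and 0.075 m and z of toggle2 in the frame of tray between 0 and 0.05 m) or (x of toggle3 in the frame of tray between -0.15 and 0.15 m and y of toggle3 in the frame of tray between -0.075 and 0.075 m and z of toggle3 in the frame of tray between 0 and 0.05 m) or (x of toggle4 in the frame of tray between -0.15 and 0.15 m and y of toggle4 in the frame of tray between -0.075 and 0.075 m and z of toggle4 in the frame of tray between 0 and 0.05 m) or (x of toggle5 in the frame of tray between -0.15 and 0.15 m and y of toggle5 in the frame of tray between -0.075 and 0.075 m and z of toggle5 in the frame of tray between 0 and 0.05 m))), for 0.1 s.
2. the tray is tipped by more than 30 degrees, pouring end lowest, with that end over the button box (angle between tray's own z axis and vertical above 0.52 rad and angle between tray's own x axis and vertical above 2.0708 rad and x of tray_spout in the frame of button_box between -0.095 and 0.095 m and y of tray_spout in the frame of button_box between -0.12 and 0.12 m), for 0.2 s.
3. every toggle is in the box and the tray is back, level, on the mat (x of toggle1 in the frame of button_box between -0.093 and 0.093 m and y of toggle1 in the frame of button_box between -0.093 and 0.093 m and z of toggle1 in the frame of button_box between 0 and 0.075 m and x of toggle2 in the frame of button_box between -0.093 and 0.093 m and y of toggle2 in the frame of button_box between -0.093 and 0.093 m and z of toggle2 in the frame of button_box between 0 and 0.075 m and x of toggle3 in the frame of button_box between -0.093 and 0.093 m and y of toggle3 in the frame of button_box between -0.093 and 0.093 m and z of toggle3 in the frame of button_box between 0 and 0.075 m and x of toggle4 in the frame of button_box between -0.093 and 0.093 m and y of toggle4 in the frame of button_box between -0.093 and 0.093 m and z of toggle4 in the frame of button_box between 0 and 0.075 m and x of toggle5 in the frame of button_box between -0.093 and 0.093 m and y of toggle5 in the frame of button_box between -0.093 and 0.093 m and z of toggle5 in the frame of button_box between 0 and 0.075 m and horizontal distance between tray and mat below 0.04 m and angle between the x axis of tray and the x axis of mat, either way round below 0.3 rad and angle between tray's own z axis and vertical below 0.05 rad and height (world z) of tray between 0.001 and 0.008 m), for 0.3 s.
At the end, for the whole second after the job is handed in: All toggles in the box and its lid shut (0.06 rad); tray level on the mat (centres within 40 mm, lengths within 0.3 rad); every bobbin upright (0.12 rad) on the tray floor, axis within 13 mm of its lengthwise centre line; all at rest (all of step 3 and value of joint box_lid below 0.06 rad and linear speed of tray below 0.02 m/s and linear speed of each of toggle1, toggle2, toggle3, toggle4, toggle5, bobbin1, bobbin2, bobbin3, bobbin4, bobbin5 below 0.03 m/s and x of bobbin1 in the frame of tray between -0.146 and 0.14 m and y of bobbin1 in the frame of tray between -0.013 and 0.013 m and z of bobbin1 in the frame of tray between 0.001 and 0.01 m and angle between each of bobbin1, bobbin2, bobbin3, bobbin4, bobbin5's own z axis and vertical below 0.12 rad and x of bobbin2 in the frame of tray between -0.146 and 0.14 m and y of bobbin2 in the frame of tray between -0.013 and 0.013 m and z of bobbin2 in the frame of tray between 0.001 and 0.01 m and x of bobbin3 in the frame of tray between -0.146 and 0.14 m and y of bobbin3 in the frame of tray between -0.013 and 0.013 m and z of bobbin3 in the frame of tray between 0.001 and 0.01 m and x of bobbin4 in the frame of tray between -0.146 and 0.14 m and y of bobbin4 in the frame of tray between -0.013 and 0.013 m and z of bobbin4 in the frame of tray between 0.001 and 0.01 m and x of bobbin5 in the frame of tray between -0.146 and 0.14 m and y of bobbin5 in the frame of tray between -0.013 and 0.013 m and z of bobbin5 in the frame of tray between 0.001 and 0.01 m); the robot touches nothing.
It fails at once if the darning egg is pushed more than 40 mm from its place (distance of egg from where it was at the start of the episode above 0.04 m).
It fails at once if the bead bowl is pushed more than 40 mm from its place (distance of bead_bowl from where it was at the start of the episode above 0.04 m).
It fails at once if the gauge bar is pushed more than 40 mm from its place (distance of gauge from where it was at the start of the episode above 0.04 m).
Of toggle1, toggle2, toggle3, toggle4, toggle5 only 3 to 5 are there at a start; the rules pass over those that are not, and their reading is None.
Of bobbin1, bobbin2, bobbin3, bobbin4, bobbin5 only 3 to 5 are there at a start; the rules pass over those that are not, and their reading is None.
At some moment in a run one of bobbin1, bobbin2, bobbin3, bobbin4, bobbin5 may be knocked a few centimetres aside while the robot is not near it.
It also fails if it takes over 210 s, if anything falls off the work surface, if the arm or the gripper's body presses on something with over 40 N, if the wrist force passes 120 N, or if a joint passes its speed limit or range.

ROBOT

A 6-joint arm with a two-finger parallel gripper is mounted at the origin on the work surface. World frame = base frame: x ahead of the robot, y to its left, z up, the work surface at z = 0. Lengths are in mm, angles in degrees, forces in N, time in s.
With the tool pointing down it reaches from about 350 to 850 mm from the base axis. Payload 8.1 kg.
Tool frame: the origin (TCP) lies midway between the tips of the shut fingers; the grasp point (between the pads) lies 19 mm behind it; z points along the fingers, y is the line along which they close (so a half turn about z gives the same grasp; the last joint's range is limited). The gripper opens to 85 mm and grips with 20 to 120 N. Pads are 22 mm wide; open, the fingers measure 114 mm over their backs; the gripper's body (76 mm by 85 mm) begins 54 mm behind the grasp point. The pads swing forward as they close: fully open they stand 13 mm farther back than shut.
Start: joints at [-76.971, 7.471, 85.268, -0, 87.261, -4.893], TCP at [184.655, -570.884, 231.292] pointing down, gripper open.
Joint ranges: [-169.43, 169.43], [-51.17, 129.36], [1.28, 143.12], [-76.62, 256.62], [0, 156.53], [-152.29, 152.29]. Speed limits (degrees/s): [136.94, 136.94, 159.86, 180, 180, 180].

INTERFACE

Orientations are given as [roll, pitch, yaw] about the fixed x, y, z axes, in that order (R = Rz(yaw) Ry(pitch) Rx(roll)).
In Python, from bench import sensors, optics, r gives the robot as it stands.
- The arm moves only by the tool apply_moves, never from a script. Its argument "targets" is a list of rows, each a list of 7 numbers: the shift along the tool's x, y, z in mm, then the turn, a rotation vector about the tool's x, y, z in rad, then the closure, from 0 (fully open) to 1 (shut). In form: [[x, y, z, wx, wy, wz, claw], ...]. A call has 1 to 20 rows; each row shifts and turns the commanded pose from where the row before left it, along the tool's axes as they then stand; what a row does not reach is not made up. A row lasts 1/8 s, in which the tool goes at most 62.5 mm and 10.7 degrees, less where a joint would pass 70% of its speed; a pose out of reach is approached as far as the arm can. A call is refused whole if a number of a shift passes 62.5 or a number of a turn 0.188, either way. A call with a gripper value outside its range is refused whole. The fingers move at their own pace and stop on an object; "force" is the grip in N (left out, the last holds). Time passes only in rows, so rows that do not move let the fingers close. It gives the time, the measured TCP pose, the force, the opening and the grip force at its end, in the units of the state.
- sensors.sense(): the state, without advancing time (a new reading comes with each control period).
- optics.snapshot(name): name is "side" or "top" or "wrist"; returns the picture (384x512x3 uint8, red, green, blue); there is no depth.
- optics.get_calibration(name): a dict with "camera_matrix" (3x3 intrinsics, pixels), "pose" (4x4, takes a point from camera to world coordinates). Camera axes: x right, y down, z forward; pixel columns grow to the right and rows downward; lengths in mm; the calibration is good to about 2 mm. A picture is of the moment at which its call begins: read the wrist's pose just before it. get_calibration takes no time and is no camera call; for the wrist camera it gives the pose at the moment of the call.
- r.hand_in(): hands the job in; it is judged then, once.
The state is a dict: "time": time; "joint_pos": joint angles; "qd": joint speeds; "joint_efforts": joint torques, N m; "tool_pos": TCP position; "tcp_rot": TCP orientation; "ft_force": force on the tool from outside, world axes, zero at the start; "wrist_torque": the same for the moment, N m; "finger_gap": finger opening in mm; "grip_force": force on a finger pad.
Only numpy, scipy, OpenCV 4.12 (cv2) and the standard library are available. Lean on these libraries where they do the work, as an engineer would, in place of code of your own. Each camera call takes 0.05 s, during which the arm holds its last target. There are 200 camera calls.

## Working session

There is one attempt and no reset: what is moved stays moved. The work goes in short steps, Python scripts to look and compute and a tool call to move; the robot and the scene stay as the last step left them, time stands still between calls to the robot, and variables do not carry over. Pictures are saved under pics/ and viewed, at most 14 in all, crops included, and the job is handed in when it is done.

Besides the shell and the picture viewer there is one more tool, called after "Call:" as name(argument=value, ...) on one line, values as JSON. apply_moves: Moves the arm, as the interface text tells. Its arguments: {"type":"object","properties":{"targets":{"type":"array"},"force":{"type":"number"}},"required":["targets"]}

```bash
mkdir -p pics; ls; cat > h.py <<'E'
import numpy as np, cv2
from scipy.spatial.transform import Rotation as R
from bench import sensors, optics, r
def pix(cam,u,v,z,cal=None):
    c=cal or optics.get_calibration(cam);K=np.array(c["camera_matrix"]);P=np.array(c["pose"])
    d=P[:3,:3]@np.linalg.solve(K,[u,v,1]);o=P[:3,3];return (o+d*(z-o[2])/d[2]).round(1)
def proj(cam,p,cal=None):
    c=cal or optics.get_calibration(cam);K=np.array(c["camera_matrix"]);P=np.array(c["pose"])
    q=P[:3,:3].T@(np.array(p)-P[:3,3]);q=K@q;return (q[:2]/q[2]).round(1)
def snap(cam,name,crop=None,s=1.5):
    im=np.array(optics.snapshot(cam))[:,:,::-1]
    if crop: x0,y0,x1,y1=crop;im=im[y0:y1,x0:x1]
    cv2.imwrite(f"pics/{name}.png",cv2.resize(im,None,fx=s,fy=s,interpolation=cv2.INTER_CUBIC))
E
python3 - <<'E'
from h import *
print(sensors.sense())
for c in("top","side"):
    snap(c,c+"0");print(optics.get_calibration(c))
E
```

```text
pics
{'time': 0.0, 'joint_pos': array([-7.69700699e+01,  7.51553955e+00,  8.53271013e+01,  1.23781360e-03,
        8.72614732e+01, -4.89289850e+00]), 'qd': array([ 0.00616225,  0.00918116, -0.04902346,  0.01263116,  0.07209871,
        0.07463146]), 'joint_efforts': array([ 2.26198740e-04, -5.69389236e+01, -5.00556171e+01, -2.00746704e-04,
        1.48290658e-02, -1.51521232e-05]), 'tool_pos': array([ 184.55162845, -570.35390428,  230.26080262]), 'tcp_rot': array([-1.79896371e+02, -1.01120266e-02,  1.79227592e+01]), 'ft_force': array([ 0.02030251, -0.55274912, -0.14380968]), 'wrist_torque': array([-0.02576191,  0.02602478, -0.05084722]), 'grip_force': 0.0, 'finger_gap': 85.40730399741247}
{'camera_matrix': array([[443.27647848,   0.        , 246.57754645],
       [  0.        , 443.27647848, 186.85560826],
       [  0.        ,   0.        ,   1.        ]]), 'pose': array([[-7.29072524e-03, -9.83275707e-01,  1.81977279e-01,
         3.51916886e+02],
       [-9.99732742e-01,  1.11597443e-02,  2.02460919e-02,
        -6.16000640e+01],
       [-2.19383103e-02, -1.81781036e-01, -9.83094281e-01,
         1.23015483e+03],
       [ 0.00000000e+00,  0.00000000e+00,  0.00000000e+00,
         1.00000000e+00]])}
{'camera_matrix': array([[428.6366547 ,   0.        , 258.36373869],
       [  0.        , 428.6366547 , 199.82130925],
       [  0.        ,   0.        ,   1.        ]]), 'pose': array([[-6.57617453e-01, -5.60916090e-01,  5.02903993e-01,
        -1.00688118e+02],
       [-7.53250084e-01,  4.78587648e-01, -4.51185300e-01,
         5.61850210e+02],
       [ 1.23934557e-02, -6.75519802e-01, -7.37237682e-01,
         1.12033962e+03],
       [ 0.00000000e+00,  0.00000000e+00,  0.00000000e+00,
         1.00000000e+00]])}
```

View pics/top0.png

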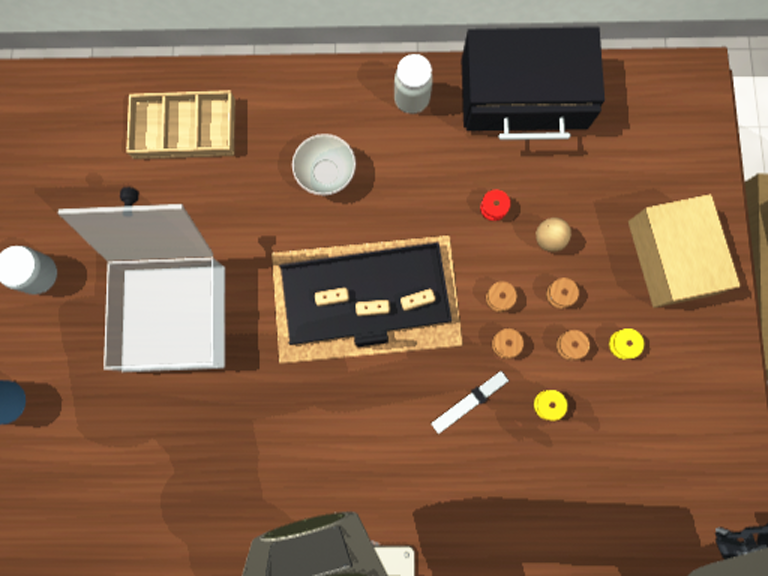

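View pics/side0.png

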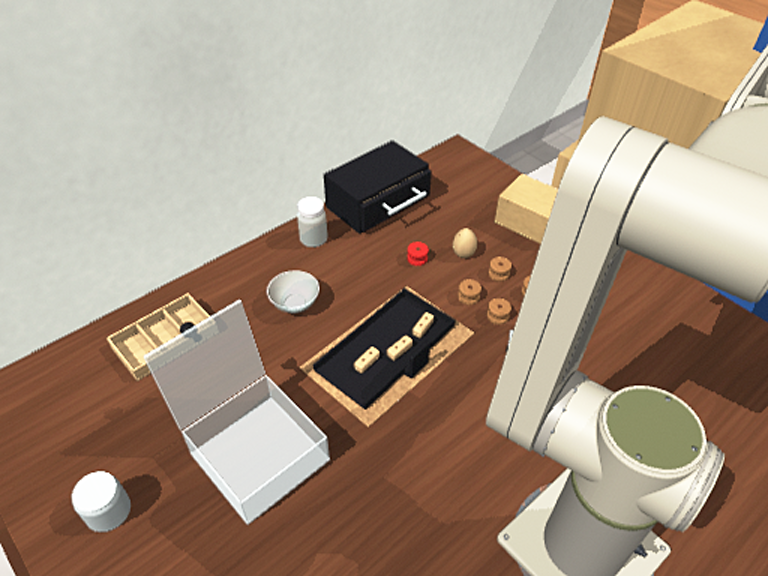

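The overview shows 3 toggles on the tray, 4 brown bobbins to the right of the mat, red and yellow look-alikes, and the box on the left with its lid open. Next I'll look at enlarged crops.

```bash
python3 - <<'E'
from h import *
snap("top","t1",(175,150,320,250),5)
snap("top","b1",(30,115,160,255),4.2)
im=np.array(optics.snapshot("top"))[:,:,::-1]
hsv=cv2.cvtColor(np.ascontiguousarray(im),cv2.COLOR_BGR2HSV)
# bobbins: brown-orange bright
m=((hsv[:,:,0]>5)&(hsv[:,:,0]<16)&(hsv[:,:,1]>100)&(hsv[:,:,2]>165)).astype(np.uint8)
n,l,s,c=cv2.connectedComponentsWithStats(m)
for i in range(1,n):
    if s[i,4]>60: print(s[i],c[i],pix("top",*c[i],34))
E
```

```text
[365 185  21  20 293] [375.09556314 194.68600683] [ 547.7 -386.2   34. ]
[324 187  20  20 287] [333.8989547  197.00696864] [ 542.5 -274.4   34. ]
[328 219  21  20 294] [338.23809524 228.33333333] [ 457.2 -282.4   34. ]
[371 220  22  19 298] [381.72483221 229.44966443] [ 453.2 -398.2   34. ]
```

View pics/t1.png

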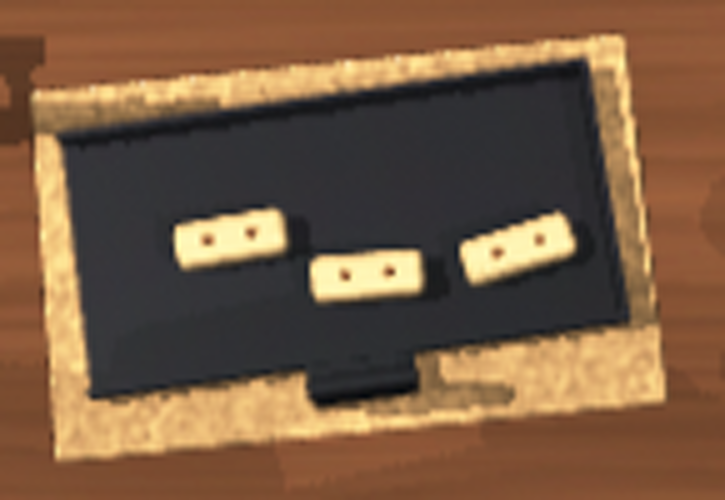

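View pics/b1.png

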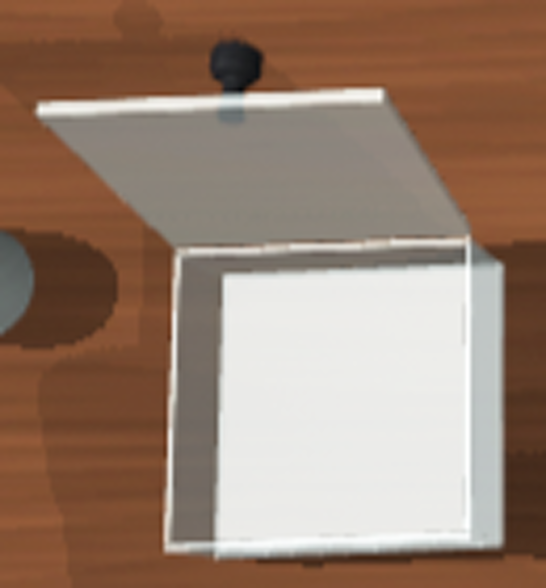

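The tray crop shows mat corners at about (32,92), (622,36), (665,400), (57,460). The tray rim corners are at about (62,135), (587,62), (628,322), (92,398), and the tab is at (310–418, 365–400). In the box crop the rim corners are (178,248), (468,238), (468,543), (168,548), and the knob is at (236,65).

```bash
python3 - <<'E'
from h import *
T=lambda u,v,z:pix("top",175+(u+.5)/5-.5,150+(v+.5)/5-.5,z)
B=lambda u,v,z:pix("top",30+(u+.5)/4.2-.5,115+(v+.5)/4.2-.5,z)
m=np.array([T(u,v,4) for u,v in[(32,92),(622,36),(665,400),(57,460)]]);print("mat",m,m.mean(0))
e=(m[0]-m[1]+m[3]-m[2]);print("matyaw",np.degrees(np.arctan2(e[1],e[0])),np.linalg.norm(e)/2, np.linalg.norm(m[0]-m[3]))
t=np.array([T(u,v,26) for u,v in[(62,135),(587,62),(628,322),(92,398)]]);print("tray",t,t.mean(0))
e=(t[0]-t[1]+t[3]-t[2]);print("trayyaw",np.degrees(np.arctan2(e[1],e[0])),np.linalg.norm(e)/2,np.linalg.norm(t[0]-t[3]))
for u,v in[(310,377),(415,362),(315,405),(420,390)]:print("tab",T(u,v,78))
b=np.array([B(u,v,85) for u,v in[(178,248),(468,238),(468,543),(168,548)]]);print("box",b,b.mean(0),np.linalg.norm(b-np.roll(b,1,0),axis=1))
print("lid top edge",B(38,110,270),B(383,95,270))
print("knob",B(236,65,250), "toggles",T(230,238,30),T(366,275,30),T(518,246,30))
# prediction
c=t.mean(0)
E
```

```text
mat [[ 635.6  149.9    4. ]
 [ 664.1 -186.     4. ]
 [ 457.2 -203.7    4. ]
 [ 427.2  131.9    4. ]] [546.025 -26.975   4.   ]
matyaw 94.97894546078713 337.0216981145279 209.17590683441534
tray [[ 605.7  128.8   26. ]
 [ 643.8 -163.9   26. ]
 [ 497.9 -182.4   26. ]
 [ 459.2  109.9   26. ]] [551.65 -26.9   26.  ]
trayyaw 97.47913560320161 295.00984729327257 147.71411577774148
tab [464.5 -11.2  78. ]
tab [471.8 -65.9  78. ]
tab [449.9 -13.7  78. ]
tab [457.2 -68.3  78. ]
box [[604.9 427.2  85. ]
 [609.2 242.4  85. ]
 [417.3 235.4  85. ]
 [415.8 421.2  85. ]] [511.8  331.55  85.  ] [189.19516379 184.85002029 192.02762822 185.8060548 ]
lid top edge [641.3 429.6 270. ] [647.1 242.2 270. ]
knob [671.7 331.1 250. ] toggles [546.   34.7  30. ] [524.7 -39.9  30. ] [ 539.9 -123.2   30. ]
```

```bash
cat >> h.py <<'E'
def plan(p,rpy,n,cur=None,claw=0):
    """rows from current pose (measured or given (pos,rpy)) to p,rpy: constant per-row turn, straight line"""
    s=sensors.sense()
    p0,e0=cur or (s["tool_pos"],s["tcp_rot"])
    A=R.from_euler("xyz",e0,degrees=True);Bt=R.from_euler("xyz",rpy,degrees=True)
    w=(A.inv()*Bt).as_rotvec();w=np.round(w/n,4);st=R.from_rotvec(w)
    q=np.array(p0,float);d=(np.array(p)-q)
    rows=[]
    for i in range(n):
        t=np.round(A.inv().apply(np.array(p0)+d*(i+1)/n-q),1)
        q=q+A.apply(t);A=A*st
        rows.append([float(a) for a in t]+[float(a) for a in w]+[claw])
    print(str(rows).replace(" ",""));print("end",q.round(1),A.as_euler("xyz",degrees=True).round(2),s["time"])
E
python3 - <<'E'
from h import *
plan([460.7,-39.3,180],[180,0,97.5],16)
E
```

```text
[[26.6,-26.3,3.2,-0.0,-0.0,-0.0868,0],[28.9,-23.9,3.2,-0.0,-0.0,-0.0868,0],[30.7,-21.2,3.2,-0.0,-0.0,-0.0868,0],[32.5,-18.6,3.2,-0.0,-0.0,-0.0868,0],[34.0,-15.6,3.2,-0.0,-0.0,-0.0868,0],[35.3,-12.7,3.2,-0.0,-0.0,-0.0868,0],[36.1,-9.5,3.2,-0.0,-0.0,-0.0868,0],[36.9,-6.4,3.2,-0.0,-0.0,-0.0868,0],[37.3,-3.1,3.2,-0.0,-0.0,-0.0868,0],[37.4,0.0,3.2,-0.0,-0.0,-0.0868,0],[37.3,3.4,3.2,-0.0,-0.0,-0.0868,0],[36.8,6.5,3.2,-0.0,-0.0,-0.0868,0],[36.2,9.8,3.2,-0.0,-0.0,-0.0868,0],[35.1,12.8,3.2,-0.0,-0.0,-0.0868,0],[34.0,15.8,3.2,-0.0,-0.0,-0.0868,0],[32.4,18.7,3.2,-0.0,-0.0,-0.0868,0]]
end [460.7 -39.3 180. ] [-1.80e+02 -5.00e-02  9.75e+01] 0.25
```

Call:
apply_moves(targets=[[26.6, -26.3, 3.2, 0, 0, -0.0868, 0], [28.9, -23.9, 3.2, 0, 0, -0.0868, 0], [30.7, -21.2, 3.2, 0, 0, -0.0868, 0], [32.5, -18.6, 3.2, 0, 0, -0.0868, 0], [34.0, -15.6, 3.2, 0, 0, -0.0868, 0], [35.3, -12.7, 3.2, 0, 0, -0.0868, 0], [36.1, -9.5, 3.2, 0, 0, -0.0868, 0], [36.9, -6.4, 3.2, 0, 0, -0.0868, 0], [37.3, -3.1, 3.2, 0, 0, -0.0868, 0], [37.4, 0, 3.2, 0, 0, -0.0868, 0], [37.3, 3.4, 3.2, 0, 0, -0.0868, 0], [36.8, 6.5, 3.2, 0, 0, -0.0868, 0], [36.2, 9.8, 3.2, 0, 0, -0.0868, 0], [35.1, 12.8, 3.2, 0, 0, -0.0868, 0], [34.0, 15.8, 3.2, 0, 0, -0.0868, 0], [32.4, 18.7, 3.2, 0, 0, -0.0868, 0], [0, 0, 0, 0, 0, 0, 0], [0, 0, 0, 0, 0, 0, 0], [0, 0, 0, 0, 0, 0, 0]], force=100)

```text
time: 2.62
tool_pos: [460.5, -40.4, 180.2]
tcp_rot: [180.0, 0.0, 97.4]
ft_force: [-0.9, -0.5, 0.5]
finger_gap: 85.4
grip_force: 0.0
```

```bash
python3 - <<'E'
from h import *
c=optics.get_calibration("wrist");snap("wrist","w1")
print(np.array(c["pose"]).round(2))
for p in [(460.6,-39.4,78)]: print(proj("wrist",p,c)*1.5)
E
```

```text
[[ 9.9000e-01  1.2000e-01  4.0000e-02  4.4996e+02]
 [ 1.3000e-01 -9.4000e-01 -3.2000e-01  4.2540e+01]
 [ 0.0000e+00  3.2000e-01 -9.5000e-01  3.2239e+02]
 [ 0.0000e+00  0.0000e+00  0.0000e+00  1.0000e+00]]
[381.  287.1]
```

View pics/w1.png

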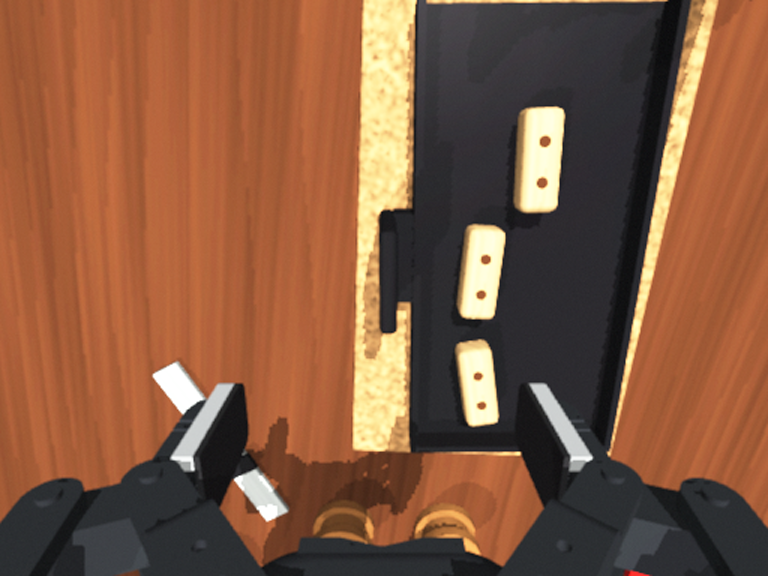

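The wrist view shows the tab at x 381–396, y 212–332, slightly up and right of my prediction, and the tray parallel to the image axis.

```bash
python3 - <<'E'
from h import *
c=optics.get_calibration("wrist")
for ya in (97.5,):
  for cx,cy in((551.7,-27),(553,-24)):
    for nm,l in {"tabtop":[(30,97,74),(-30,97,74),(30,87,74),(-30,87,74)],"bot":[(30,97,20),(30,87,20)],"nearrim":[(150,75,22),(-150,75,22),(-150,-75,22),(150,75,4),(150,-75,4)]}.items():
        print(nm,[(proj("wrist",R.from_euler("z",ya,degrees=True).apply(p)+[cx,cy,4],c)*1.5).round(0).tolist() for p in l])
f=lambda u,v,z:pix("wrist",u/1.5,v/1.5,z,c)
print("rim nr",f(410,450,26),"rim fr",f(609,453,26),"tab near end",f(388,332,78),f(414,212,26))
E
```

```text
tabtop [[371.0, 232.0], [372.0, 337.0], [390.0, 232.0], [390.0, 337.0]]
bot [[373.0, 214.0], [389.0, 214.0]]
nearrim [[411.0, -4.0], [404.0, 453.0], [604.0, 453.0], [410.0, 4.0], [667.0, 3.0]]
tabtop [[374.0, 227.0], [375.0, 332.0], [393.0, 227.0], [393.0, 332.0]]
bot [[375.0, 210.0], [391.0, 210.0]]
nearrim [[415.0, -10.0], [406.0, 450.0], [606.0, 450.0], [412.0, -2.0], [671.0, -3.0]]
rim nr [ 501.  -181.9   26. ] rim fr [ 649.7 -165.4   26. ] tab near end [467.9 -65.4  78. ] [477.   -4.9  26. ]
```

Call:
apply_moves(targets=[[2.6, 2.2, 20, 0, 0, 0, 0], [0, 0, 30, 0, 0, 0, 0], [0, 0, 30, 0, 0, 0, 0], [0, 0, 30, 0, 0, 0, 0], [0, 0, 20, 0, 0, 0, 0], [0, 0, 10, 0, 0, 0, 0], [0, 0, 0, 0, 0, 0, 0], [0, 0, 0, 0, 0, 0, 0.5], [0, 0, 0, 0, 0, 0, 1], [0, 0, 0, 0, 0, 0, 1], [0, 0, 0, 0, 0, 0, 1], [0, 0, 0, 0, 0, 0, 1], [0, 0, 0, 0, 0, 0, 1]], force=110)

```text
time: 4.3
tool_pos: [463.0, -36.7, 40.6]
tcp_rot: [180.0, 0.0, 97.5]
ft_force: [-0.3, 0.7, 6.0]
finger_gap: 9.0
grip_force: 108.2
```

```bash
cat >> h.py <<'E'
def traytcp(spout,yaw,tilt):
    """TCP pos & rpy for tray spout at given point, tray yaw, tilt deg (pouring end down)"""
    Rt=R.from_euler("z",yaw,degrees=True)*R.from_euler("y",tilt,degrees=True)
    tcp=np.array(spout)+Rt.apply([-150,92,36-4+.6])
    return tcp.round(1),(Rt*R.from_euler("x",180,degrees=True)).as_euler("xyz",degrees=True).round(2)
E
python3 - <<'E'
from h import *
S=sensors.sense()
a=([463,-36.7,250.6],[180,0,97.5])
p,e=traytcp([513.5,280,238],91.7,0);print(p,e)
plan(p,e,10,a,1)
p2,e2=traytcp([513.5,280,100],91.7,50);print(p2,e2)
plan(p2,e2,18,(p,e),1)
E
```

```text
[426.  127.3 270.6] [180.    0.   91.7]
[[16.7,-1.5,-2.0,0.0,-0.0,0.0101,1],[16.8,-1.7,-2.0,0.0,-0.0,0.0101,1],[16.7,-1.9,-2.0,0.0,-0.0,0.0101,1],[16.7,-2.0,-2.0,0.0,-0.0,0.0101,1],[16.6,-2.2,-2.0,0.0,-0.0,0.0101,1],[16.7,-2.4,-2.0,0.0,-0.0,0.0101,1],[16.6,-2.5,-2.0,0.0,-0.0,0.0101,1],[16.6,-2.7,-2.0,0.0,-0.0,0.0101,1],[16.6,-2.9,-2.0,0.0,-0.0,0.0101,1],[16.5,-3.1,-2.0,0.0,-0.0,0.0101,1]]
end [426.  127.3 270.6] [180.     0.    91.71] 4.3
[423.7 205.9 235.9] [180.   50.   91.7]
[[4.4,0.0,1.9,-0.0,-0.0485,-0.0,1],[4.4,0.0,1.7,-0.0,-0.0485,-0.0,1],[4.6,0.0,1.5,-0.0,-0.0485,-0.0,1],[4.6,0.0,1.3,-0.0,-0.0485,-0.0,1],[4.6,0.0,1.1,-0.0,-0.0485,-0.0,1],[4.7,0.0,0.8,-0.0,-0.0485,-0.0,1],[4.8,0.0,0.6,-0.0,-0.0485,-0.0,1],[4.7,0.0,0.3,-0.0,-0.0485,-0.0,1],[4.8,0.0,0.2,-0.0,-0.0485,-0.0,1],[4.8,0.0,-0.1,-0.0,-0.0485,-0.0,1],[4.7,0.0,-0.4,-0.0,-0.0485,-0.0,1],[4.8,0.0,-0.5,-0.0,-0.0485,-0.0,1],[4.7,0.0,-0.8,-0.0,-0.0485,-0.0,1],[4.7,0.0,-1.0,-0.0,-0.0485,-0.0,1],[4.6,0.0,-1.3,-0.0,-0.0485,-0.0,1],[4.5,0.0,-1.4,-0.0,-0.0485,-0.0,1],[4.5,0.0,-1.7,-0.0,-0.0485,-0.0,1],[4.4,0.0,-1.9,-0.0,-0.0485,-0.0,1]]
end [423.7 205.9 235.9] [180.    50.02  91.7 ] 4.3
```

Call:
apply_moves(targets=[[0, 0, -4, 0, 0, 0, 1], [0, 0, -8, 0, 0, 0, 1], [0, 0, -12, 0, 0, 0, 1], [0, 0, -16, 0, 0, 0, 1], [0, 0, -20, 0, 0, 0, 1], [0, 0, -20, 0, 0, 0, 1], [0, 0, -20, 0, 0, 0, 1], [0, 0, -20, 0, 0, 0, 1], [0, 0, -20, 0, 0, 0, 1], [0, 0, -20, 0, 0, 0, 1], [0, 0, -20, 0, 0, 0, 1], [0, 0, -15, 0, 0, 0, 1], [0, 0, -10, 0, 0, 0, 1], [0, 0, -5, 0, 0, 0, 1], [0, 0, 0, 0, 0, 0, 1], [0, 0, 0, 0, 0, 0, 1]])

```text
time: 6.3
tool_pos: [462.2, -36.6, 249.3]
tcp_rot: [-179.9, -0.0, 97.5]
ft_force: [-1.3, 0.2, -2.0]
finger_gap: 8.5
grip_force: 107.2
```

Call:
apply_moves(targets=[[8, -0.7, -1, 0, 0, 0.005, 1], [13, -1.2, -1.5, 0, 0, 0.0076, 1], [16.7, -1.7, -2, 0, 0, 0.01, 1], [16.7, -1.9, -2, 0, 0, 0.01, 1], [16.7, -2, -2, 0, 0, 0.01, 1], [16.7, -2.2, -2, 0, 0, 0.01, 1], [16.7, -2.4, -2, 0, 0, 0.01, 1], [16.6, -2.5, -2, 0, 0, 0.01, 1], [16.6, -2.6, -2, 0, 0, 0.01, 1], [13, -2.3, -1.5, 0, 0, 0.0076, 1], [10, -1.8, -1, 0, 0, 0.006, 1], [5.6, -1.2, -1, 0, 0, 0.005, 1], [0, 0, 0, 0, 0, 0, 1], [0, 0, 0, 0, 0, 0, 1]])

```text
time: 8.05
tool_pos: [426.1, 126.9, 270.0]
tcp_rot: [-180.0, 0.0, 91.7]
ft_force: [0.7, -0.2, -2.8]
finger_gap: 9.0
grip_force: 107.2
```

```bash
python3 - <<'E'
from h import *
s=sensors.sense();print(s["tool_pos"],s["tcp_rot"],s["joint_pos"].round(1));snap("top","t2")
E
```

```text
[426.05616256 126.86062515 270.01674545] [-1.79994144e+02  1.14050756e-02  9.16798167e+01] [ 10.  -18.  105.2  -0.   92.8   8.3]
```

View pics/t2.png

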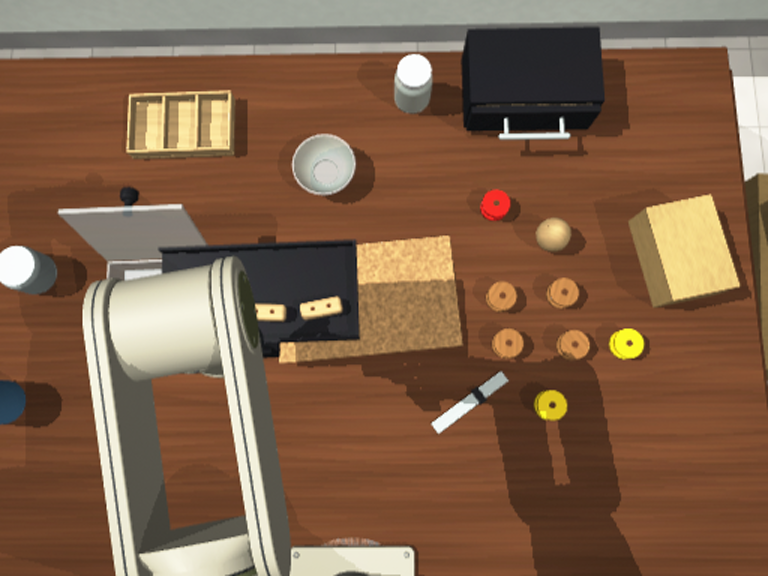

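The tray is held level with its toggles, the spout is over the box, and the far-left corner at (160,248) is clear of the lid. Tipping now.

Call:
apply_moves(targets=[[4.4, 0, 1.9, 0, -0.0485, 0, 1], [4.4, 0, 1.7, 0, -0.0485, 0, 1], [4.6, 0, 1.5, 0, -0.0485, 0, 1], [4.6, 0, 1.3, 0, -0.0485, 0, 1], [4.6, 0, 1.1, 0, -0.0485, 0, 1], [4.7, 0, 0.8, 0, -0.0485, 0, 1], [4.8, 0, 0.6, 0, -0.0485, 0, 1], [4.7, 0, 0.3, 0, -0.0485, 0, 1], [4.8, 0, 0.2, 0, -0.0485, 0, 1], [4.8, 0, -0.1, 0, -0.0485, 0, 1], [4.7, 0, -0.4, 0, -0.0485, 0, 1], [4.8, 0, -0.5, 0, -0.0485, 0, 1], [4.7, 0, -0.8, 0, -0.0485, 0, 1], [4.7, 0, -1.0, 0, -0.0485, 0, 1], [4.6, 0, -1.3, 0, -0.0485, 0, 1], [4.5, 0, -1.4, 0, -0.0485, 0, 1], [4.5, 0, -1.7, 0, -0.0485, 0, 1], [4.4, 0, -1.9, 0, -0.0485, 0, 1], [0, 0, 0, 0, 0, 0, 1], [0, 0, 0, 0, 0, 0, 1]])

```text
time: 10.6
tool_pos: [423.9, 206.0, 235.4]
tcp_rot: [180.0, 50.0, 91.7]
ft_force: [-0.6, 0.2, -1.9]
finger_gap: 8.5
grip_force: 107.5
```

Call:
apply_moves(targets=[[0, 0, 0, 0, 0, 0, 1], [0, 0, 0, 0, 0, 0, 1], [0, 0, 0, 0, 0, 0, 1], [0, 0, 0, 0, 0, 0, 1], [0, 0, 0, 0, 0, 0, 1], [0, 0, 0, 0, 0, 0, 1]])

```text
time: 11.35
tool_pos: [423.6, 205.8, 235.3]
tcp_rot: [-180.0, 50.0, 91.7]
ft_force: [-0.7, -0.3, -2.0]
finger_gap: 8.6
grip_force: 107.5
```

```bash
python3 - <<'E'
from h import *
a=np.array(optics.snapshot("side"))[:,:,::-1];b=np.array(optics.snapshot("wrist"))[:,:,::-1]
cv2.imwrite("pics/p1.png",np.hstack([cv2.resize(a,(400,300)),cv2.resize(b,(400,300))]))
E
```

```text
(no output)
```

View pics/p1.png

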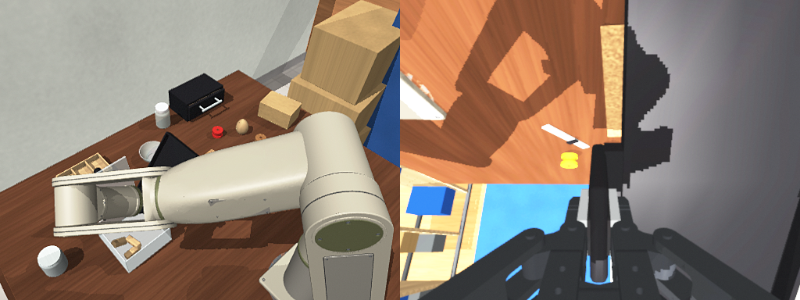

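```bash
python3 - <<'E'
from h import *
B=([426,127.3,270.6],[180,0,91.7])
plan(*B,10,([423.7,205.9,235.9],[180,50,91.7]),1)
plan([458,-37,200],[180,0,96],10,B,1)
E
```

```text
[[-7.7,-0.0,3.8,0.0,0.0873,0.0,1],[-8.0,-0.0,3.1,0.0,0.0873,0.0,1],[-8.3,-0.0,2.4,0.0,0.0873,0.0,1],[-8.4,-0.0,1.7,0.0,0.0873,0.0,1],[-8.6,-0.0,0.9,0.0,0.0873,0.0,1],[-8.5,-0.0,0.2,0.0,0.0873,0.0,1],[-8.6,-0.0,-0.6,0.0,0.0873,0.0,1],[-8.5,-0.0,-1.3,0.0,0.0873,0.0,1],[-8.4,-0.0,-2.1,0.0,0.0873,0.0,1],[-8.1,-0.0,-2.8,0.0,0.0873,0.0,1]]
end [426.  127.3 270.6] [ 1.80e+02 -2.00e-02  9.17e+01] 11.45
[[-16.5,2.7,7.1,0.0,0.0,-0.0075,1],[-16.6,2.6,7.0,0.0,0.0,-0.0075,1],[-16.5,2.5,7.1,0.0,0.0,-0.0075,1],[-16.6,2.3,7.0,0.0,0.0,-0.0075,1],[-16.6,2.2,7.1,0.0,0.0,-0.0075,1],[-16.6,2.1,7.1,0.0,0.0,-0.0075,1],[-16.6,2.0,7.0,0.0,0.0,-0.0075,1],[-16.6,1.8,7.1,0.0,0.0,-0.0075,1],[-16.7,1.7,7.0,0.0,0.0,-0.0075,1],[-16.7,1.6,7.1,0.0,0.0,-0.0075,1]]
end [458. -37. 200.] [-180.    0.   96.] 11.45
```

Call:
apply_moves(targets=[[-7.7, 0, 3.8, 0, 0.0873, 0, 1], [-8, 0, 3.1, 0, 0.0873, 0, 1], [-8.3, 0, 2.4, 0, 0.0873, 0, 1], [-8.4, 0, 1.7, 0, 0.0873, 0, 1], [-8.6, 0, 0.9, 0, 0.0873, 0, 1], [-8.5, 0, 0.2, 0, 0.0873, 0, 1], [-8.6, 0, -0.6, 0, 0.0873, 0, 1], [-8.5, 0, -1.3, 0, 0.0873, 0, 1], [-8.4, 0, -2.1, 0, 0.0873, 0, 1], [-8.1, 0, -2.8, 0, 0.0873, 0, 1], [0, 0, 0, 0, 0, 0, 1], [0, 0, 0, 0, 0, 0, 1]])

```text
time: 12.95
tool_pos: [425.8, 127.0, 269.9]
tcp_rot: [-180.0, 0.1, 91.7]
ft_force: [0.4, 1.1, -1.7]
finger_gap: 8.7
grip_force: 107.4
```

Call:
apply_moves(targets=[[-16.5, 2.7, 7.1, 0, 0, -0.0075, 1], [-16.6, 2.6, 7, 0, 0, -0.0075, 1], [-16.5, 2.5, 7.1, 0, 0, -0.0075, 1], [-16.6, 2.3, 7, 0, 0, -0.0075, 1], [-16.6, 2.2, 7.1, 0, 0, -0.0075, 1], [-16.6, 2.1, 7.1, 0, 0, -0.0075, 1], [-16.6, 2, 7, 0, 0, -0.0075, 1], [-16.6, 1.8, 7.1, 0, 0, -0.0075, 1], [-16.7, 1.7, 7, 0, 0, -0.0075, 1], [-16.7, 1.6, 7.1, 0, 0, -0.0075, 1], [0, 0, 0, 0, 0, 0, 1], [0, 0, 0, 0, 0, 0, 1]])

```text
time: 14.45
tool_pos: [457.9, -36.2, 199.4]
tcp_rot: [-180.0, -0.0, 96.0]
ft_force: [-0.1, -1.1, -2.1]
finger_gap: 8.7
grip_force: 107.4
```

```bash
python3 - <<'E'
from h import *
s=sensors.sense();print(s["tool_pos"],s["tcp_rot"])
a=np.array(optics.snapshot("top"))[:,:,::-1];b=np.array(optics.snapshot("wrist"))[:,:,::-1]
cv2.imwrite("pics/p2.png",np.hstack([cv2.resize(a[115:265,25:175],(450,450),interpolation=2),cv2.resize(b[:,212:512],(345,450))]))
E
```

```text
[457.91801616 -36.20775479 199.38461112] [-1.79951470e+02 -2.56263309e-04  9.60491279e+01]
```

View pics/p2.png

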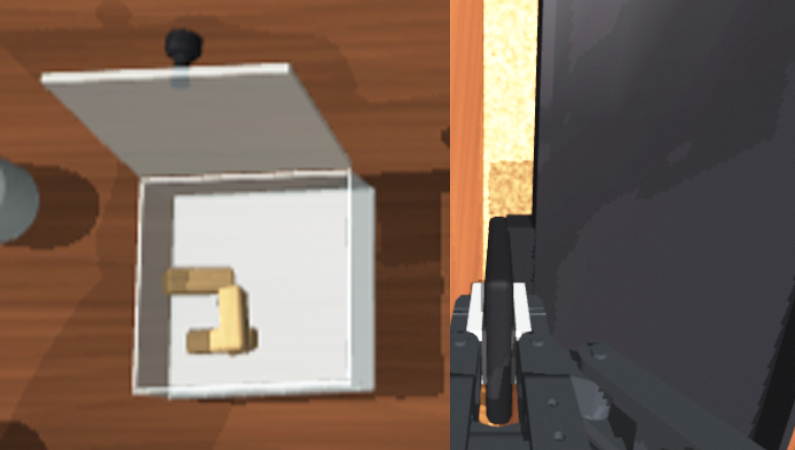

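All three toggles are in the box (crop (200,280), (232,318), (222,342)) and the tray is empty. Lowering it onto the mat.

Call:
apply_moves(targets=[[0, 0, 15, 0, 0, 0, 1], [0, 0, 25, 0, 0, 0, 1], [0, 0, 25, 0, 0, 0, 1], [0, 0, 25, 0, 0, 0, 1], [0, 0, 20, 0, 0, 0, 1], [0, 0, 15, 0, 0, 0, 1], [0, 0, 10, 0, 0, 0, 1], [0, 0, 7, 0, 0, 0, 1], [0, 0, 5, 0, 0, 0, 1], [0, 0, 4, 0, 0, 0, 1], [0, 0, 3, 0, 0, 0, 1], [0, 0, 2, 0, 0, 0, 1], [0, 0, 1, 0, 0, 0, 1], [0, 0, 0, 0, 0, 0, 1], [0, 0, 0, 0, 0, 0, 1]])

```text
time: 16.42
tool_pos: [458.1, -37.2, 42.7]
tcp_rot: [180.0, 0.0, 96.0]
ft_force: [-0.2, 0.2, -2.6]
finger_gap: 9.1
grip_force: 107.3
```

Call:
apply_moves(targets=[[0, 0, 1, 0, 0, 0, 1], [0, 0, 1, 0, 0, 0, 1], [0, 0, 0, 0, 0, 0, 1], [0, 0, 0, 0, 0, 0, 0.8], [0, 0, 0, 0, 0, 0, 0.4], [0, 0, 0, 0, 0, 0, 0.2], [0, 0, 0, 0, 0, 0, 0.2], [0, 0, 0, 0, 0, 0, 0.2], [0, 0, -15, 0, 0, 0, 0.2], [0, 0, -25, 0, 0, 0, 0], [0, 0, -40, 0, 0, 0, 0], [0, 0, -40, 0, 0, 0, 0], [0, 0, -40, 0, 0, 0, 0], [0, 0, 0, 0, 0, 0, 0]])

```text
time: 18.18
tool_pos: [460.5, -37.6, 205.8]
tcp_rot: [179.5, 0.1, 96.0]
ft_force: [0.2, -0.3, 0.0]
finger_gap: 85.2
grip_force: 0.0
```

```bash
python3 - <<'E'
from h import *
s=sensors.sense();print(s["tool_pos"],s["tcp_rot"],s["ft_force"])
c=optics.get_calibration("wrist");snap("wrist","w2")
plan([520,-160,200],[180,0,96],6)
E
```

```text
[460.48650234 -37.62793914 205.82895601] [1.79538057e+02 1.39876960e-01 9.59923142e+01] [ 0.15488064 -0.33243445  0.03724885]
[[-21.4,7.9,0.6,0.0008,0.0002,-0.0,0],[-21.3,7.9,0.6,0.0008,0.0002,-0.0,0],[-21.4,8.0,0.6,0.0008,0.0002,-0.0,0],[-21.4,7.9,0.6,0.0008,0.0002,-0.0,0],[-21.4,7.9,0.6,0.0008,0.0002,-0.0,0],[-21.3,7.9,0.6,0.0008,0.0002,-0.0,0]]
end [ 519.9 -160.   200. ] [-1.7999e+02  1.0000e-02  9.5990e+01] 18.225
```

View pics/w2.png

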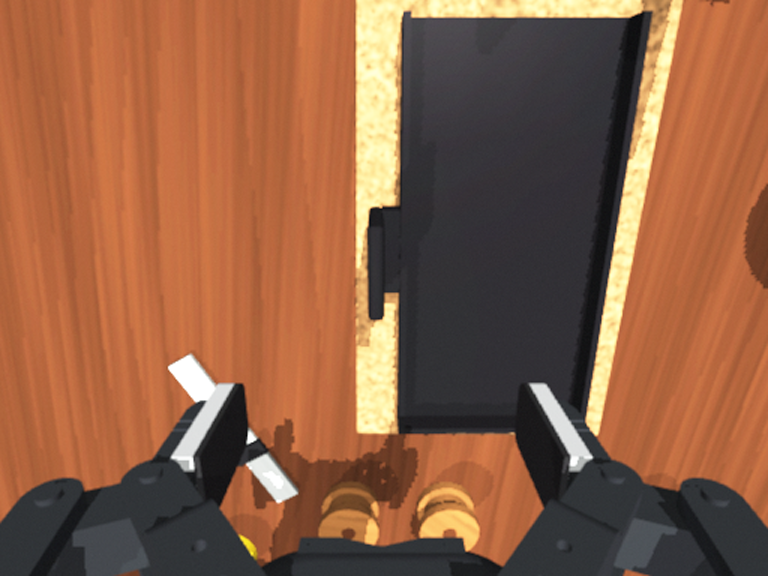

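The tray lies flat on the mat. Next I'll re-detect the bobbins and egg and check the tray pose.

```bash
cat >> h.py <<'E'
def bobbins(pr=True):
    im=np.ascontiguousarray(np.array(optics.snapshot("top"))[:,:,::-1]);hsv=cv2.cvtColor(im,cv2.COLOR_BGR2HSV)
    m=((hsv[:,:,0]>5)&(hsv[:,:,0]<16)&(hsv[:,:,1]>100)&(hsv[:,:,2]>165)).astype(np.uint8)
    n,l,s,c=cv2.connectedComponentsWithStats(m);out=[]
    for i in range(1,n):
        if s[i,4]>60 and s[i,4]<500:
            p=pix("top",*c[i],34)+[.7,-1.3,0];out.append(p);print("bob",s[i].tolist(),p.round(1))
    return out,im,hsv
def tray(x,y=0,z=4,c=(549.6,-27.6,4),yaw=96):
    return R.from_euler("z",yaw,degrees=True).apply([x,y,z])+c
E
python3 - <<'E'
from h import *
o,im,hsv=bobbins()
cv2.imwrite("pics/raw.png",im)
print("egg",pix("top",369,157,40))
c=optics.get_calibration("wrist");f=lambda u,v,z:pix("wrist",u/1.5,v/1.5,z,c)
q=[f(403,12,26),f(651,12,26),f(398,432,26),f(582,432,26)];print(q,np.mean(q,0))
for x in(-100,-38,24,86):print(x,tray(x).round(1))
plan(o[0]+[0,0,120-34] if 0 else [543,-275,150],[180,0,96],9)
E
```

```text
bob [365, 185, 21, 20, 286] [ 548.7 -387.7   34. ]
bob [324, 188, 20, 19, 276] [ 543.6 -276.    34. ]
egg [ 651.8 -374.2   40. ]
[array([456.3, 111.1,  26. ]), array([602.2, 126.4,  26. ]), array([ 487.2, -179.9,   26. ]), array([ 632.3, -164.9,   26. ])] [544.5   -26.825  26.   ]
-100 [ 560.1 -127.1    8. ]
-38 [553.6 -65.4   8. ]
24 [547.1  -3.7   8. ]
86 [540.6  57.9   8. ]
[[-27.3,6.6,5.7,0.0002,0.0001,-0.0,0],[-27.2,6.6,5.8,0.0002,0.0001,-0.0,0],[-27.3,6.6,5.7,0.0002,0.0001,-0.0,0],[-27.2,6.6,5.8,0.0002,0.0001,-0.0,0],[-27.3,6.6,5.7,0.0002,0.0001,-0.0,0],[-27.2,6.6,5.7,0.0002,0.0001,-0.0,0],[-27.3,6.6,5.7,0.0002,0.0001,-0.0,0],[-27.3,6.6,5.7,0.0002,0.0001,-0.0,0],[-27.2,6.6,5.8,0.0002,0.0001,-0.0,0]]
end [ 543. -275.  150.] [-1.7999e+02 -2.0000e-02  9.5990e+01] 18.275
```

Call:
apply_moves(targets=[[-27.3, 6.6, 5.7, 0, 0, 0, 0.1], [-27.3, 6.6, 5.7, 0, 0, 0, 0.2], [-27.3, 6.6, 5.7, 0, 0, 0, 0.25], [-27.3, 6.6, 5.7, 0, 0, 0, 0.25], [-27.3, 6.6, 5.7, 0, 0, 0, 0.25], [-27.3, 6.6, 5.7, 0, 0, 0, 0.25], [-27.3, 6.6, 5.7, 0, 0, 0, 0.25], [-27.3, 6.6, 5.7, 0, 0, 0, 0.25], [-27.3, 6.6, 5.7, 0, 0, 0, 0.25], [0, 0, 0, 0, 0, 0, 0.25], [0, 0, 0, 0, 0, 0, 0.25], [0, 0, 0, 0, 0, 0, 0.25]], force=40)

```text
time: 19.77
tool_pos: [542.4, -274.4, 149.0]
tcp_rot: [-180.0, -0.0, 96.0]
ft_force: [-0.7, 0.4, -0.2]
finger_gap: 63.8
grip_force: 0.0
```

```bash
python3 - <<'E'
from h import *
s=sensors.sense();print(s["tool_pos"],s["tcp_rot"])
c=optics.get_calibration("wrist");snap("wrist","w3")
print(proj("wrist",(543.6,-276,34),c)*1.5,proj("wrist",(543.6,-276,0),c)*1.5)
a=np.array(optics.snapshot("top"))[:,:,::-1];cv2.imwrite("pics/raw2.png",a)
cv2.imwrite("pics/p3.png",np.hstack([cv2.resize(cv2.imread("pics/w3.png"),(400,300)),cv2.resize(a[140:260,170:330],(400,300),interpolation=2)]))
E
```

```text
[ 542.43817053 -274.38174904  149.0457436 ] [-1.79975178e+02 -3.09790489e-02  9.60347550e+01]
[382.5  284.55] [382.35 267.9 ]
```

View pics/p3.png

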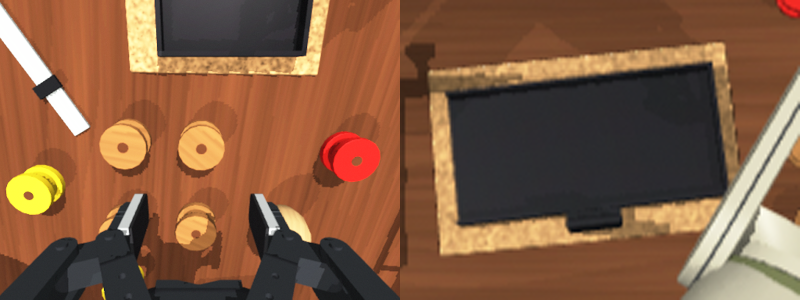

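```bash
python3 - <<'E'
from h import *
t=np.array([pix("top",u,v,26) for u,v in[(189.4,177.8),(294.8,165.6),(300.8,216),(193.4,228.6)]]);print(t,t.mean(0))
e=(t[0]-t[1]+t[3]-t[2]);print(np.degrees(np.arctan2(e[1],e[0])))
cal=optics.get_calibration("wrist")
print("b",pix("wrist",387/1.5,280/1.5,34,cal),"c",pix("wrist",123*1.28,147*1.28,34,cal))
print("tray c",[proj("top",tray(x,y,22))  for x,y in((150,-75),(-150,-75),(-150,75),(150,75))],proj("top",tray(0,97,74)))
E
```

```text
[[ 602.2  122.1   26. ]
 [ 633.4 -171.4   26. ]
 [ 492.4 -183.9   26. ]
 [ 460.9  108.9   26. ]] [547.225 -31.075  26.   ]
96.10411652844002
b [ 546.2 -273.4   34. ] c [ 460.5 -283.8   34. ]
tray c [array([186.8, 175.6]), array([293.9, 163.3]), array([301.1, 216.6]), array([191.6, 229.2])] [246.8 229.3]
```

Call:
apply_moves(targets=[[-0.3, 3, 20, 0, 0, 0, 0.25], [0, 0, 40, 0, 0, 0, 0.25], [0, 0, 35, 0, 0, 0, 0.25], [0, 0, 25, 0, 0, 0, 0.25], [0, 0, 15, 0, 0, 0, 0.25], [0, 0, 10, 0, 0, 0, 0.25], [0, 0, 0, 0, 0, 0, 0.25], [0, 0, 0, 0, 0, 0, 0.4], [0, 0, 0, 0, 0, 0, 0.5], [0, 0, 0, 0, 0, 0, 0.6], [0, 0, 0, 0, 0, 0, 0.6], [0, 0, 0, 0, 0, 0, 0.6]], force=40)

```text
time: 21.38
tool_pos: [546.6, -275.9, 5.5]
tcp_rot: [179.9, 0.1, 96.0]
ft_force: [-0.6, 0.8, 5.3]
finger_gap: 50.8
grip_force: 41.9
```

```bash
sed -i 's/c=(549.6,-27.6,4)/c=(548.5,-28.5,4)/' h.py; python3 - <<'E'
from h import *
for x in(86,24,-38,-100): print(tray(x).round(1))
T=tray(86)
plan([*T[:2],95.5],[180,0,96],12,([546.6,-275.9,95.5],[180,0,96]),.6)
E
```

```text
[539.5  57.    8. ]
[546.   -4.6   8. ]
[552.5 -66.3   8. ]
[ 559. -128.    8.]
[[27.7,2.3,0.0,0.0,0.0,0.0,0.6],[27.6,2.3,0.0,0.0,0.0,0.0,0.6],[27.7,2.3,0.0,0.0,0.0,0.0,0.6],[27.6,2.3,0.0,0.0,0.0,0.0,0.6],[27.7,2.4,0.0,0.0,0.0,0.0,0.6],[27.6,2.3,0.0,0.0,0.0,0.0,0.6],[27.7,2.3,0.0,0.0,0.0,0.0,0.6],[27.6,2.3,0.0,0.0,0.0,0.0,0.6],[27.7,2.3,0.0,0.0,0.0,0.0,0.6],[27.6,2.3,0.0,0.0,0.0,0.0,0.6],[27.7,2.3,0.0,0.0,0.0,0.0,0.6],[27.6,2.3,0.0,0.0,0.0,0.0,0.6]]
end [539.5  57.   95.5] [-180.    0.   96.] 21.375
```

Call:
apply_moves(targets=[[0, 0, -20, 0, 0, 0, 0.6], [0, 0, -35, 0, 0, 0, 0.6], [0, 0, -35, 0, 0, 0, 0.6], [15, 1.2, 0, 0, 0, 0, 0.6], [30, 2.5, 0, 0, 0, 0, 0.6], [35, 3, 0, 0, 0, 0, 0.6], [35, 3, 0, 0, 0, 0, 0.6], [35, 3, 0, 0, 0, 0, 0.6], [35, 3, 0, 0, 0, 0, 0.6], [35, 3, 0, 0, 0, 0, 0.6], [35, 3, 0, 0, 0, 0, 0.6], [35, 3, 0, 0, 0, 0, 0.6], [25, 2, 0, 0, 0, 0, 0.6], [12, 1, 0, 0, 0, 0, 0.6], [5, 0, 0, 0, 0, 0, 0.6], [0, 0, 0, 0, 0, 0, 0.6], [0, 0, 0, 0, 0, 0, 0.6]])

```text
time: 23.5
tool_pos: [538.6, 57.0, 94.2]
tcp_rot: [-180.0, 0.0, 95.9]
ft_force: [-0.4, -0.2, -0.1]
finger_gap: 50.9
grip_force: 41.7
```

Call:
apply_moves(targets=[[0, 1, 20, 0, 0, 0, 0.6], [0, 0, 25, 0, 0, 0, 0.6], [0, 0, 15, 0, 0, 0, 0.6], [0, 0, 10, 0, 0, 0, 0.6], [0, 0, 5, 0, 0, 0, 0.6], [0, 0, 3, 0, 0, 0, 0.6], [0, 0, 1.5, 0, 0, 0, 0.6], [0, 0, 0, 0, 0, 0, 0.6], [0, 0, 0, 0, 0, 0, 0.6]])

```text
time: 24.62
tool_pos: [539.9, 57.9, 15.1]
tcp_rot: [180.0, 0.0, 96.0]
ft_force: [0.0, 0.5, -0.2]
finger_gap: 50.3
grip_force: 41.7
```

Call:
apply_moves(targets=[[0, 0, 0, 0, 0, 0, 0.45], [0, 0, 0, 0, 0, 0, 0.25], [0, 0, 0, 0, 0, 0, 0.25], [0, 0, 0, 0, 0, 0, 0.25], [0, 0, -15, 0, 0, 0, 0.25], [0, 0, -30, 0, 0, 0, 0.25], [0, 0, -40, 0, 0, 0, 0.25], [0, 0, -40, 0, 0, 0, 0.25], [0, 0, 0, 0, 0, 0, 0.25]])

```text
time: 25.75
tool_pos: [542.8, 57.9, 145.5]
tcp_rot: [179.5, 0.0, 96.0]
ft_force: [1.0, 0.8, -0.1]
finger_gap: 64.0
grip_force: 0.0
```

```bash
python3 - <<'E'
from h import *
s=sensors.sense();print(s["tool_pos"],s["tcp_rot"],s["time"])
o,im,h=bobbins();cv2.imwrite("pics/raw3.png",im)
b=np.array(optics.snapshot("wrist"))[:,:,::-1];cv2.imwrite("pics/p4.png",np.hstack([cv2.resize(im[120:300,150:420],(450,300),interpolation=2),cv2.resize(b,(350,300))]))
E
```

```text
[542.84286856  57.94682049 145.45918853] [1.79487635e+02 4.54784095e-02 9.59969171e+01] 25.75
bob [366, 185, 20, 18, 183] [ 554.9 -394.1   34. ]
bob [384, 220, 9, 18, 86] [ 457.8 -417.1   34. ]
```

View pics/p4.png

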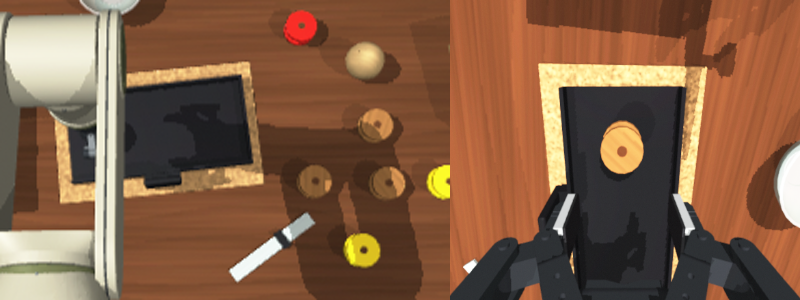

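Bobbin 1 is upright on the centre line, and the other three haven't moved. Next I'll calibrate a wrist-image detector on the saved hover picture.

```bash
cat >> h.py <<'E'
def wbob(im,cal,guess,z=34):
    """circle nearest to guess in wrist image -> world xy"""
    g=cv2.medianBlur(cv2.cvtColor(np.ascontiguousarray(im),cv2.COLOR_BGR2GRAY),3)
    u=proj("wrist",[guess[0],guess[1],z],cal);rp=abs(proj("wrist",[guess[0]+26,guess[1],z],cal)[0]-u[0])
    C=cv2.HoughCircles(g,cv2.HOUGH_GRADIENT,1,15,param1=80,param2=12,minRadius=int(rp*.88),maxRadius=int(rp*1.12)+1)
    if C is None: print("none",u,rp);return
    C=C[0];k=np.argsort(np.hypot(*(C[:,:2]-u).T))[:3]
    print("guess px",u,rp.round(1))
    for c in C[k]: print("circle",c.round(1),pix("wrist",c[0],c[1],z,cal))
E
python3 - <<'E'
from h import *
im=cv2.imread("pics/w3.png");im=cv2.resize(im,(512,384),interpolation=cv2.INTER_AREA)
for (u,v) in((201.5,146),(123,147)):
    h=cv2.cvtColor(im,cv2.COLOR_BGR2HSV);x,y=int(u*1.28),int(v*1.28);print(h[y+10,x+8],h[y-12,x],h[y,x+35])
# rebuild wrist cal at w3 pose from tool-relative transform
s=sensors.sense();c=optics.get_calibration("wrist")
M=lambda p,e:np.block([[R.from_euler("xyz",e,degrees=True).as_matrix(),np.array(p)[:,None]],[np.zeros((1,3)),1]])
c["pose"]=M([542.44,-274.38,149.05],[180.02,-.03,96.03])@np.linalg.inv(M(s["tool_pos"],s["tcp_rot"]))@np.array(c["pose"])
wbob(im,c,(545,-275));wbob(im,c,(459,-284))
wbob(im,c,(551,-386))
T=([458.5,-276,150],[180,0,96]);plan(*T,12,None,.25)
E
```

```text
[ 17 154 246] [ 19 149 250] [ 11 171 179]
[ 18 152 248] [ 18 148 250] [ 11 171 116]
guess px [256.8 188.8] 30.0
circle [257.5 187.5  30. ] [ 545.5 -273.8   34. ]
circle [157.5 186.5  30.1] [ 460.3 -281.9   34. ]
circle [250.5 294.5  26.7] [ 550.5 -382.8   34. ]
guess px [156.  188.7] 30.4
circle [157.5 186.5  29.9] [ 460.3 -281.9   34. ]
circle [257.5 187.5  29.9] [ 545.5 -273.8   34. ]
circle [ 41.5 239.5  34.4] [ 355.8 -343.7   34. ]
guess px [250.6 297.3] 26.6
circle [251.5 293.5  26. ] [ 551.4 -381.6   34. ]
circle [147.5 302.5  25. ] [ 451.2 -402.6   34. ]
circle [257.5 190.5  29.4] [ 545.8 -276.5   34. ]
[[-27.0,-9.7,-0.8,0.0002,0.0,-0.0,0.25],[-26.9,-9.6,-0.7,0.0002,0.0,-0.0,0.25],[-27.0,-9.7,-0.8,0.0002,0.0,-0.0,0.25],[-27.0,-9.7,-0.8,0.0002,0.0,-0.0,0.25],[-26.9,-9.6,-0.7,0.0002,0.0,-0.0,0.25],[-27.0,-9.7,-0.8,0.0002,0.0,-0.0,0.25],[-26.9,-9.7,-0.8,0.0002,0.0,-0.0,0.25],[-27.0,-9.6,-0.7,0.0002,0.0,-0.0,0.25],[-27.0,-9.7,-0.8,0.0002,0.0,-0.0,0.25],[-26.9,-9.7,-0.7,0.0002,0.0,-0.0,0.25],[-27.0,-9.7,-0.8,0.0002,0.0,-0.0,0.25],[-27.0,-9.6,-0.8,0.0002,0.0,-0.0,0.25]]
end [ 458.5 -276.   150. ] [-1.7998e+02  1.0000e-02  9.6000e+01] 25.85
```

Call:
apply_moves(targets=[[-17, -6, 0, 0, 0, 0, 0.25], [-28, -10, 0, 0, 0, 0, 0.25], [-28, -10, 0, 0, 0, 0, 0.25], [-28, -10, 0, 0, 0, 0, 0.25], [-28, -10, 0, 0, 0, 0, 0.25], [-28, -10, 0, 0, 0, 0, 0.25], [-28, -10, 0, 0, 0, 0, 0.25], [-28, -10, 0, 0, 0, 0, 0.25], [-28, -10, 0, 0, 0, 0, 0.25], [-28, -9, 0, 0, 0, 0, 0.25], [-28, -9, 0, 0, 0, 0, 0.25], [-18, -3, 0, 0, 0, 0, 0.25], [-10, 0, 0, 0, 0, 0, 0.25], [0, 0, 0, 0, 0, 0, 0.25], [0, 0, 0, 0, 0, 0, 0.25], [0, 0, 0, 0, 0, 0, 0.25]])

```text
time: 27.85
tool_pos: [467.3, -275.7, 139.7]
tcp_rot: [180.0, -0.0, 96.1]
ft_force: [-0.3, 0.1, 0.2]
finger_gap: 64.1
grip_force: 0.0
```

```bash
cat >> h.py <<'E'
def look(*gs):
    s=sensors.sense();c=optics.get_calibration("wrist");im=np.array(optics.snapshot("wrist"))[:,:,::-1]
    cv2.imwrite("pics/last.png",im);print(s["time"],s["tool_pos"].round(1),s["tcp_rot"].round(1))
    for g in gs: wbob(im,c,g)
def shift(p):
    s=sensors.sense();A=R.from_euler("xyz",s["tcp_rot"],degrees=True)
    print("shift",A.inv().apply(np.array(p)-s["tool_pos"]).round(1))
E
python3 - <<'E'
from h import *
look((460.3,-282),(551,-386),(456,-398));shift((460.3,-282,4.5))
E
```

```text
27.85 [ 467.3 -275.7  139.7] [180.   -0.   96.1]
guess px [244.6 197.4] 30.9
circle [243.5 198.5  28.9] [ 459.4 -283.    34. ]
circle [228.5 305.5  29.9] [ 455.5 -391.8   34. ]
circle [175.5 282.5  27.7] [ 405.  -371.5   34. ]
guess px [329.1 309.2] 26.9
circle [327.5 305.5  28.2] [ 548.7 -381.9   34. ]
circle [228.5 305.5  29.3] [ 455.5 -391.8   34. ]
circle [224.5 380.5  30.4] [ 458.8 -486.2   34. ]
guess px [228.5 310.9] 27.2
circle [228.5 305.5  29.3] [ 455.5 -391.8   34. ]
circle [224.5 380.5  30.4] [ 458.8 -486.2   34. ]
circle [327.5 305.5  28.2] [ 548.7 -381.9   34. ]
shift [ -5.4  -7.6 135.3]
```

Call:
apply_moves(targets=[[-5.6, -8, 15, 0, 0, 0, 0.25], [0, 0, 35, 0, 0, 0, 0.25], [0, 0, 35, 0, 0, 0, 0.25], [0, 0, 25, 0, 0, 0, 0.25], [0, 0, 15, 0, 0, 0, 0.25], [0, 0, 10, 0, 0, 0, 0.25], [0, 0, 0, 0, 0, 0, 0.25], [0, 0, 0, 0, 0, 0, 0.4], [0, 0, 0, 0, 0, 0, 0.5], [0, 0, 0, 0, 0, 0, 0.6], [0, 0, 0, 0, 0, 0, 0.6], [0, 0, 0, 0, 0, 0, 0.6]], force=40)

```text
time: 29.4
tool_pos: [460.6, -283.6, 5.9]
tcp_rot: [179.9, 0.1, 96.0]
ft_force: [0.7, -0.5, 5.9]
finger_gap: 50.5
grip_force: 42.4
```

```bash
python3 - <<'E'
from h import *
shift([*tray(24)[:2],95])
E
```

```text
shift [268.3 114.2 -89.3]
```

Call:
apply_moves(targets=[[0, 0, -20, 0, 0, 0, 0.6], [0, 0, -35, 0, 0, 0, 0.6], [0, 0, -35, 0, 0, 0, 0.6], [14, 6, 0, 0, 0, 0, 0.6], [28, 12, 0, 0, 0, 0, 0.6], [33, 14, 0, 0, 0, 0, 0.6], [33, 14, 0, 0, 0, 0, 0.6], [33, 14, 0, 0, 0, 0, 0.6], [33, 14, 0, 0, 0, 0, 0.6], [33, 14, 0, 0, 0, 0, 0.6], [28, 12, 0, 0, 0, 0, 0.6], [20, 8, 0, 0, 0, 0, 0.6], [10, 4, 0, 0, 0, 0, 0.6], [3.3, 2.2, 0, 0, 0, 0, 0.6], [0, 0, 0, 0, 0, 0, 0.6], [0, 0, 0, 0, 0, 0, 0.6]])

```text
time: 31.4
tool_pos: [545.2, -4.9, 94.6]
tcp_rot: [-180.0, 0.0, 95.9]
ft_force: [0.7, 0.4, -0.3]
finger_gap: 50.4
grip_force: 42.0
```

```bash
python3 - <<'E'
from h import *
shift([*tray(24)[:2],15])
E
```

```text
shift [ 0.1  0.9 79.6]
```

Call:
apply_moves(targets=[[0, 0.9, 20, 0, 0, 0, 0.6], [0, 0, 25, 0, 0, 0, 0.6], [0, 0, 15, 0, 0, 0, 0.6], [0, 0, 10, 0, 0, 0, 0.6], [0, 0, 5, 0, 0, 0, 0.6], [0, 0, 3, 0, 0, 0, 0.6], [0, 0, 1.5, 0, 0, 0, 0.6], [0, 0, 0, 0, 0, 0, 0.6], [0, 0, 0, 0, 0, 0, 0.6], [0, 0, 0, 0, 0, 0, 0.45], [0, 0, 0, 0, 0, 0, 0.25], [0, 0, 0, 0, 0, 0, 0.25], [0, 0, 0, 0, 0, 0, 0.25], [0, 0, -15, 0, 0, 0, 0.25], [0, 0, -30, 0, 0, 0, 0.25], [0, 0, -40, 0, 0, 0, 0.25], [0, 0, -40, 0, 0, 0, 0.25]])

```text
time: 33.52
tool_pos: [546.2, -4.1, 142.5]
tcp_rot: [180.0, 0.0, 96.0]
ft_force: [1.2, 1.1, 0.4]
finger_gap: 63.9
grip_force: 0.0
```

Call:
apply_moves(targets=[[-15, -1, 0, 0, 0, 0, 0.25], [-30, -3, 0, 0, 0, 0, 0.25], [-38, -3, 0, 0, 0, 0, 0.25], [-38, -4, 0, 0, 0, 0, 0.25], [-38, -4, 0, 0, 0, 0, 0.25], [-38, -4, 0, 0, 0, 0, 0.25], [-38, -4, 0, 0, 0, 0, 0.25], [-38, -4, 0, 0, 0, 0, 0.25], [-38, -4, 0, 0, 0, 0, 0.25], [-32, -2, 0, 0, 0, 0, 0.25], [-20, 0, 0, 0, 0, 0, 0.25], [-8, 0, 0, 0, 0, 0, 0.25], [0, 0, 0, 0, 0, 0, 0.25], [0, 0, 0, 0, 0, 0, 0.25], [0, 0, 0, 0, 0, 0, 0.25]])

```text
time: 35.4
tool_pos: [552.3, -375.7, 140.3]
tcp_rot: [180.0, -0.0, 96.0]
ft_force: [0.1, 1.0, -0.1]
finger_gap: 64.1
grip_force: 0.0
```

```bash
python3 - <<'E'
from h import *
look((551,-386),(456,-398));shift((551,-386,4.5))
E
```

```text
35.4 [ 552.3 -375.7  140.3] [180.  -0.  96.]
guess px [251.  202.5] 30.6
circle [250.5 204.5  28.9] [ 550.8 -387.9   34. ]
circle [140.5 205.5  30. ] [ 458.5 -398.5   34. ]
circle [380.5 198.5  34.4] [ 658.6 -371.1   34. ]
guess px [137.5 204.6] 30.9
circle [140.5 205.5  30. ] [ 458.5 -398.5   34. ]
circle [154.5 290.5  32.2] [ 470.5 -482.6   34. ]
circle [145.5 304.5  32.2] [ 462.1 -499.3   34. ]
shift [-10.1  -2.4 135.8]
```

Call:
apply_moves(targets=[[-11.5, -2.6, 10, 0, 0, 0, 0.25], [0, 0, 35, 0, 0, 0, 0.25], [0, 0, 35, 0, 0, 0, 0.25], [0, 0, 30, 0, 0, 0, 0.25], [0, 0, 15, 0, 0, 0, 0.25], [0, 0, 10, 0, 0, 0, 0.25], [0, 0, 0, 0, 0, 0, 0.25], [0, 0, 0, 0, 0, 0, 0.4], [0, 0, 0, 0, 0, 0, 0.5], [0, 0, 0, 0, 0, 0, 0.6], [0, 0, 0, 0, 0, 0, 0.6], [0, 0, 0, 0, 0, 0, 0.6]], force=40)

```text
time: 36.95
tool_pos: [551.7, -389.0, 6.9]
tcp_rot: [179.9, 0.1, 96.0]
ft_force: [0.5, 0.6, 6.7]
finger_gap: 50.7
grip_force: 41.8
```

```bash
python3 - <<'E'
from h import *
shift([*tray(-38)[:2],95])
E
```

```text
shift [320.7  34.6 -88.7]
```

Call:
apply_moves(targets=[[0, 0, -20, 0, 0, 0, 0.6], [0, 0, -35, 0, 0, 0, 0.6], [0, 0, -35, 0, 0, 0, 0.6], [14, 1.6, 0, 0, 0, 0, 0.6], [28, 3, 0, 0, 0, 0, 0.6], [36, 4, 0, 0, 0, 0, 0.6], [36, 4, 0, 0, 0, 0, 0.6], [36, 4, 0, 0, 0, 0, 0.6], [36, 4, 0, 0, 0, 0, 0.6], [36, 4, 0, 0, 0, 0, 0.6], [36, 4, 0, 0, 0, 0, 0.6], [30, 3, 0, 0, 0, 0, 0.6], [20, 2, 0, 0, 0, 0, 0.6], [10, 1, 0, 0, 0, 0, 0.6], [2.7, 0, 0, 0, 0, 0, 0.6], [0, 0, 0, 0, 0, 0, 0.6], [0, 0, 0, 0, 0, 0, 0.6]])

```text
time: 39.08
tool_pos: [551.7, -66.4, 95.2]
tcp_rot: [180.0, 0.0, 95.9]
ft_force: [-1.0, -0.5, -0.3]
finger_gap: 50.5
grip_force: 41.7
```

```bash
python3 - <<'E'
from h import *
shift([*tray(-38)[:2],15.5])
E
```

```text
shift [ 0.1  0.8 79.7]
```

Call:
apply_moves(targets=[[0, 0.8, 20, 0, 0, 0, 0.6], [0, 0, 25, 0, 0, 0, 0.6], [0, 0, 15, 0, 0, 0, 0.6], [0, 0, 10, 0, 0, 0, 0.6], [0, 0, 5, 0, 0, 0, 0.6], [0, 0, 3, 0, 0, 0, 0.6], [0, 0, 1.5, 0, 0, 0, 0.6], [0, 0, 0, 0, 0, 0, 0.6], [0, 0, 0, 0, 0, 0, 0.6], [0, 0, 0, 0, 0, 0, 0.45], [0, 0, 0, 0, 0, 0, 0.25], [0, 0, 0, 0, 0, 0, 0.25], [0, 0, 0, 0, 0, 0, 0.25], [0, 0, -15, 0, 0, 0, 0.25], [0, 0, -30, 0, 0, 0, 0.25], [0, 0, -40, 0, 0, 0, 0.25], [0, 0, -40, 0, 0, 0, 0.25]])

```text
time: 41.2
tool_pos: [552.5, -65.6, 143.1]
tcp_rot: [180.0, 0.0, 96.0]
ft_force: [0.3, -0.1, -0.3]
finger_gap: 63.6
grip_force: 0.0
```

Call:
apply_moves(targets=[[-12, -5, 0, 0, 0, 0, 0.25], [-25, -10, 0, 0, 0, 0, 0.25], [-33, -14, 0, 0, 0, 0, 0.25], [-33, -14, 0, 0, 0, 0, 0.25], [-33, -14, 0, 0, 0, 0, 0.25], [-33, -14, 0, 0, 0, 0, 0.25], [-33, -14, 0, 0, 0, 0, 0.25], [-33, -14, 0, 0, 0, 0, 0.25], [-33, -14, 0, 0, 0, 0, 0.25], [-25, -10, 0, 0, 0, 0, 0.25], [-12, -4.6, 0, 0, 0, 0, 0.25], [-5, 0, 0, 0, 0, 0, 0.25], [0, 0, 0, 0, 0, 0, 0.25], [0, 0, 0, 0, 0, 0, 0.25], [0, 0, 0, 0, 0, 0, 0.25]])

```text
time: 43.08
tool_pos: [458.2, -386.5, 140.8]
tcp_rot: [180.0, -0.0, 96.0]
ft_force: [0.7, -0.7, -0.6]
finger_gap: 64.0
grip_force: 0.0
```

```bash
python3 - <<'E'
from h import *
look((458,-398));shift((458,-398,5))
E
```

```text
43.075 [ 458.2 -386.5  140.8] [180.  -0.  96.]
guess px [252.1 203.6] 30.5
circle [248.5 204.5  30. ] [ 455.1 -399.1   34. ]
circle [239.5 297.5  26.6] [ 456.  -493.3   34. ]
circle [133.5 132.5  28.5] [ 359.6 -348.5   34. ]
shift [-11.3  -1.4 135.8]
```

Call:
apply_moves(targets=[[-12, -4, 10, 0, 0, 0, 0.25], [0, 0, 35, 0, 0, 0, 0.25], [0, 0, 35, 0, 0, 0, 0.25], [0, 0, 30, 0, 0, 0, 0.25], [0, 0, 15, 0, 0, 0, 0.25], [0, 0, 10, 0, 0, 0, 0.25], [0, 0, 0, 0, 0, 0, 0.25], [0, 0, 0, 0, 0, 0, 0.4], [0, 0, 0, 0, 0, 0, 0.5], [0, 0, 0, 0, 0, 0, 0.6], [0, 0, 0, 0, 0, 0, 0.6], [0, 0, 0, 0, 0, 0, 0.6]], force=40)

```text
time: 44.62
tool_pos: [456.1, -400.4, 7.2]
tcp_rot: [179.9, 0.1, 96.0]
ft_force: [-0.5, -0.0, 6.5]
finger_gap: 50.2
grip_force: 41.8
```

```bash
python3 - <<'E'
from h import *
shift([*tray(-100)[:2],95])
E
```

```text
shift [260.  130.9 -88.1]
```

Call:
apply_moves(targets=[[0, 0, -20, 0, 0, 0, 0.6], [0, 0, -35, 0, 0, 0, 0.6], [0, 0, -35, 0, 0, 0, 0.6], [14, 7, 0, 0, 0, 0, 0.6], [28, 14, 0, 0, 0, 0, 0.6], [32, 16, 0, 0, 0, 0, 0.6], [32, 16, 0, 0, 0, 0, 0.6], [32, 16, 0, 0, 0, 0, 0.6], [32, 16, 0, 0, 0, 0, 0.6], [32, 16, 0, 0, 0, 0, 0.6], [28, 14, 0, 0, 0, 0, 0.6], [18, 9, 0, 0, 0, 0, 0.6], [8, 5, 0, 0, 0, 0, 0.6], [4, 2, 0, 0, 0, 0, 0.6], [0, 0, 0, 0, 0, 0, 0.6], [0, 0, 0, 0, 0, 0, 0.6]])

```text
time: 46.62
tool_pos: [558.1, -128.0, 95.7]
tcp_rot: [-180.0, 0.0, 95.9]
ft_force: [0.4, -0.2, -1.6]
finger_gap: 50.4
grip_force: 41.7
```

```bash
python3 - <<'E'
from h import *
shift([*tray(-100)[:2],15.5])
E
```

```text
shift [ 0.   0.8 80.2]
```

Call:
apply_moves(targets=[[0, 0.8, 20, 0, 0, 0, 0.6], [0, 0, 25, 0, 0, 0, 0.6], [0, 0, 15, 0, 0, 0, 0.6], [0, 0, 10, 0, 0, 0, 0.6], [0, 0, 5, 0, 0, 0, 0.6], [0, 0, 3, 0, 0, 0, 0.6], [0, 0, 1.5, 0, 0, 0, 0.6], [0, 0, 0, 0, 0, 0, 0.6], [0, 0, 0, 0, 0, 0, 0.6], [0, 0, 0, 0, 0, 0, 0.45], [0, 0, 0, 0, 0, 0, 0.25], [0, 0, 0, 0, 0, 0, 0.25], [0, 0, 0, 0, 0, 0, 0.25], [0, 0, -15, 0, 0, 0, 0.25], [0, 0, -30, 0, 0, 0, 0.25], [0, 0, -40, 0, 0, 0, 0.25], [0, 0, -40, 0, 0, 0, 0.25], [0, 0, -20, 0, 0, 0, 0.5], [0, 0, 0, 0, 0, 0, 1], [0, 0, 0, 0, 0, 0, 1]])

```text
time: 49.12
tool_pos: [558.2, -126.9, 159.4]
tcp_rot: [-179.9, -0.1, 96.0]
ft_force: [-0.9, -0.4, -1.0]
finger_gap: 9.2
grip_force: 0.0
```

```bash
python3 - <<'E'
from h import *
s=sensors.sense();print(s["joint_pos"].round(1))
plan([700,290,340],[180,0,180],16,None,1)
E
```

```text
[-17.9   5.9  94.5  -0.   79.7 -23.9]
[[25.0,11.5,-11.3,-0.0001,-0.0002,-0.0916,1],[23.8,13.8,-11.3,-0.0001,-0.0002,-0.0916,1],[22.5,15.8,-11.3,-0.0001,-0.0002,-0.0916,1],[21.0,17.9,-11.3,-0.0001,-0.0002,-0.0916,1],[19.2,19.7,-11.3,-0.0001,-0.0002,-0.0916,1],[17.3,21.4,-11.3,-0.0001,-0.0002,-0.0916,1],[15.3,22.9,-11.3,-0.0001,-0.0002,-0.0916,1],[13.1,24.1,-11.3,-0.0001,-0.0002,-0.0916,1],[10.9,25.3,-11.3,-0.0001,-0.0002,-0.0916,1],[8.5,26.2,-11.3,-0.0001,-0.0002,-0.0916,1],[6.1,26.8,-11.3,-0.0001,-0.0002,-0.0916,1],[3.5,27.3,-11.3,-0.0001,-0.0002,-0.0916,1],[1.1,27.5,-11.3,-0.0001,-0.0002,-0.0916,1],[-1.4,27.5,-11.3,-0.0001,-0.0002,-0.0916,1],[-4.0,27.2,-11.3,-0.0001,-0.0002,-0.0916,1],[-6.4,26.8,-11.3,-0.0001,-0.0002,-0.0916,1]]
end [700. 290. 340.] [-1.8000e+02  4.0000e-02  1.7996e+02] 49.125
```

Call:
apply_moves(targets=[[25, 11.5, -11.3, 0, 0, -0.0916, 1], [23.8, 13.8, -11.3, 0, 0, -0.0916, 1], [22.5, 15.8, -11.3, 0, 0, -0.0916, 1], [21, 17.9, -11.3, 0, 0, -0.0916, 1], [19.2, 19.7, -11.3, 0, 0, -0.0916, 1], [17.3, 21.4, -11.3, 0, 0, -0.0916, 1], [15.3, 22.9, -11.3, 0, 0, -0.0916, 1], [13.1, 24.1, -11.3, 0, 0, -0.0916, 1], [10.9, 25.3, -11.3, 0, 0, -0.0916, 1], [8.5, 26.2, -11.3, 0, 0, -0.0916, 1], [6.1, 26.8, -11.3, 0, 0, -0.0916, 1], [3.5, 27.3, -11.3, 0, 0, -0.0916, 1], [1.1, 27.5, -11.3, 0, 0, -0.0916, 1], [-1.4, 27.5, -11.3, 0, 0, -0.0916, 1], [-4, 27.2, -11.3, 0, 0, -0.0916, 1], [-6.4, 26.8, -11.3, 0, 0, -0.0916, 1], [0, 0, 0, 0, 0, 0, 1], [0, 0, 0, 0, 0, 0, 1], [0, 0, 0, 0, 0, 0, 1]])

```text
time: 51.5
tool_pos: [700.5, 288.6, 340.8]
tcp_rot: [-180.0, -0.1, 179.9]
ft_force: [-0.3, -0.1, 0.4]
finger_gap: 0.2
grip_force: 0.0
```

```bash
python3 - <<'E'
from h import *
s=sensors.sense();print(s["tool_pos"].round(1),s["tcp_rot"].round(1),s["joint_pos"].round(1),s["ft_force"])
a=np.array(optics.snapshot("top"))[:,:,::-1];b=np.array(optics.snapshot("side"))[:,:,::-1]
cv2.imwrite("pics/p5.png",np.vstack([cv2.resize(a[90:260,20:340],(560,298)),cv2.resize(b[130:350,40:360],(410,282),interpolation=2) if 0 else cv2.resize(b[130:350,20:433],(560,298))]))
E
```

```text
[700.5 288.6 340.8] [-1.800e+02 -1.000e-01  1.799e+02] [ 18.5  33.9  41.4  -0.  104.8 -71.3] [-0.34944714 -0.07227233  0.41026096]
```

View pics/p5.png

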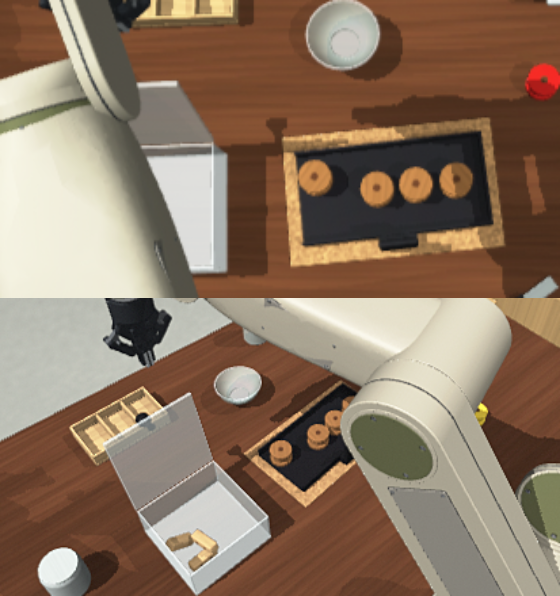

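The top view shows three bobbins in line and the left one (315,177) knocked about 30 mm aside, so I'll fix that one later. The gripper is behind the lid and clear of the knob. Closing the lid now.

Call:
apply_moves(targets=[[0, 0, 20, 0, 0, 0, 1], [0, 0, 30, 0, 0, 0, 1], [0, 0, 30, 0, 0, 0, 1], [0, 0, 20, 0, 0, 0, 1], [0, 0, 5, 0, 0, 0, 1], [0, 0, 0, 0, 0, 0, 1], [0, 0, 0, 0, 0, 0, 1]])

```text
time: 52.48
tool_pos: [701.4, 290.0, 239.1]
tcp_rot: [179.9, 0.1, 180.0]
ft_force: [0.7, 0.2, -0.4]
finger_gap: -0.2
grip_force: 0.0
```

Call:
apply_moves(targets=[[10, 0, 0, 0, 0, 0, 1], [10, 0, 0, 0, 0, 0, 1], [10, 0, 0, 0, 0, 0, 1], [8, 0, 0, 0, 0, 0, 1], [8, 0, 0, 0, 0, 0, 1], [8, 0, 0, 0, 0, 0, 1], [8, 0, 0, 0, 0, 0, 1], [8, 0, 0, 0, 0, 0, 1], [8, 0, 0, 0, 0, 0, 1]])

```text
time: 53.6
tool_pos: [622.2, 289.8, 237.0]
tcp_rot: [-180.0, -0.0, 180.0]
ft_force: [0.7, -1.0, -0.3]
finger_gap: -0.1
grip_force: 0.1
```

Call:
apply_moves(targets=[[8, 0, 0, 0, 0, 0, 1], [8, 0, 0, 0, 0, 0, 1], [8, 0, 0, 0, 0, 0, 1], [8, 0, 0, 0, 0, 0, 1], [8, 0, 0, 0, 0, 0, 1], [8, 0, 0, 0, 0, 0, 1], [8, 0, 0, 0, 0, 0, 1], [8, 0, 0, 0, 0, 0, 1], [0, 0, 0, 0, 0, 0, 1], [0, 0, 0, 0, 0, 0, 1], [0, 0, 0, 0, 0, 0, 1], [0, 0, 0, 0, 0, 0, 1]])

```text
time: 55.1
tool_pos: [558.9, 289.7, 236.9]
tcp_rot: [-180.0, -0.0, 180.0]
ft_force: [0.1, -1.2, 0.2]
finger_gap: -0.0
grip_force: 0.0
```

```bash
cat >> h.py <<'E'
def tbob(im):
    g=cv2.cvtColor(np.ascontiguousarray(im),cv2.COLOR_BGR2GRAY)[140:240,170:320];g=cv2.resize(g,None,fx=4,fy=4,interpolation=cv2.INTER_CUBIC)
    C=cv2.HoughCircles(g,cv2.HOUGH_GRADIENT,1,60,param1=80,param2=15,minRadius=36,maxRadius=44)
    for c in C[0]:
        p=pix("top",170+(c[0]+.5)/4-.5,140+(c[1]+.5)/4-.5,42);q=R.from_euler("z",-96,degrees=True).apply(p-np.array([548.5,-28.5,4]))
        print("bob",c.round(0),p,"in tray",q.round(1))
E
python3 - <<'E'
from h import *
a=np.array(optics.snapshot("top"))[:,:,::-1];cv2.imwrite("pics/raw5.png",a);b=np.array(optics.snapshot("side"))[:,:,::-1]
tbob(a)
print("lid-shut marker px side", proj("side",(420,420,93)),proj("side",(420,240,93)),proj("side",(440,331,105)))
cv2.imwrite("pics/p6.png",np.hstack([cv2.resize(a[90:260,20:340],(400,212)),cv2.resize(b[130:350,20:433],(400,212))]))
E
```

```text
bob [262. 230.  40.] [543.5  -6.1  42. ] in tray [22.8  2.6 38. ]
bob [442. 210.  40.] [ 555.9 -127.8   42. ] in tray [-99.5   3.   38. ]
bob [120. 202.  38.] [563.9  91.4  42. ] in tray [117.6 -27.8  38. ]
bob [348. 222.  40.] [549.  -64.6  42. ] in tray [-36.    3.3  38. ]
lid-shut marker px side [160.1 332. ] [216.9 291.1] [184.3 303.5]
```

View pics/p6.png

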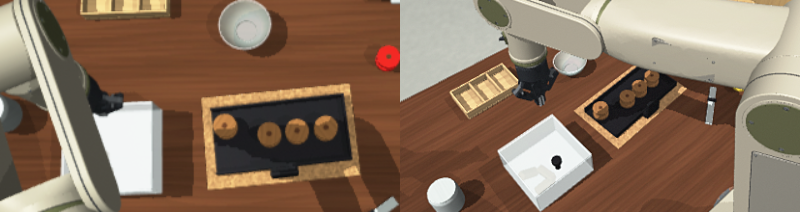

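The lid is shut, with its knob on top and the toggles visible through it. The displaced bobbin is at about tray (118,−30). I'll grip it along the tray's length because the far wall is too close to grip it across.

```bash
python3 - <<'E'
from h import *
t=tray(118,-28);print(t)
plan([*t[:2],165],[180,0,186],9,None,.25)
E
```

```text
[564.0122544   91.78038062   8.        ]
[[-0.6,-22.0,8.0,-0.0,-0.0,-0.0117,0.25],[-0.3,-22.0,8.0,-0.0,-0.0,-0.0117,0.25],[-0.1,-22.0,8.0,-0.0,-0.0,-0.0117,0.25],[0.2,-22.0,8.0,-0.0,-0.0,-0.0117,0.25],[0.4,-22.0,8.0,-0.0,-0.0,-0.0117,0.25],[0.7,-22.0,8.0,-0.0,-0.0,-0.0117,0.25],[1.0,-22.0,8.0,-0.0,-0.0,-0.0117,0.25],[1.2,-22.0,7.9,-0.0,-0.0,-0.0117,0.25],[1.5,-21.9,8.0,-0.0,-0.0,-0.0117,0.25]]
end [564.   91.8 165. ] [-1.80e+02 -1.00e-02 -1.74e+02] 55.2
```

Call:
apply_moves(targets=[[-0.6, -22, 8, 0, 0, -0.0117, 1], [-0.3, -22, 8, 0, 0, -0.0117, 1], [-0.1, -22, 8, 0, 0, -0.0117, 0.6], [0.2, -22, 8, 0, 0, -0.0117, 0.25], [0.4, -22, 8, 0, 0, -0.0117, 0.25], [0.7, -22, 8, 0, 0, -0.0117, 0.25], [1, -22, 8, 0, 0, -0.0117, 0.25], [1.2, -22, 8, 0, 0, -0.0117, 0.25], [1.5, -22, 8, 0, 0, -0.0117, 0.25], [0, 0, 0, 0, 0, 0, 0.25], [0, 0, 0, 0, 0, 0, 0.25], [0, 0, 0, 0, 0, 0, 0.25], [0, 0, 0, 0, 0, 0, 0.25]])

```text
time: 56.82
tool_pos: [564.0, 92.4, 165.3]
tcp_rot: [180.0, 0.0, -174.0]
ft_force: [-0.1, 0.1, 0.7]
finger_gap: 63.8
grip_force: 0.0
```

```bash
cat >> h.py <<'E'
def inv(p): return R.from_euler("z",-96,degrees=True).apply(np.array(p)-np.array([548.5,-28.5,4])).round(1)
E
python3 - <<'E'
from h import *
s=sensors.sense();c=optics.get_calibration("wrist");im=np.array(optics.snapshot("wrist"))[:,:,::-1];cv2.imwrite("pics/last.png",im)
print(s["tool_pos"],s["tcp_rot"])
wbob(im,c,tray(118,-30),42);wbob(im,c,tray(24,0),42)
print(proj("wrist",(564,92,42),c));snap("wrist","w7",None,1.5)
E
```

```text
[564.03650569  92.43247406 165.34499267] [ 1.79995994e+02  2.94137623e-02 -1.73954697e+02]
none [253.5 186.7] 3.0
none [143.3 153.2] 0.19999999999998863
[253.7 184.6]
```

View pics/w7.png

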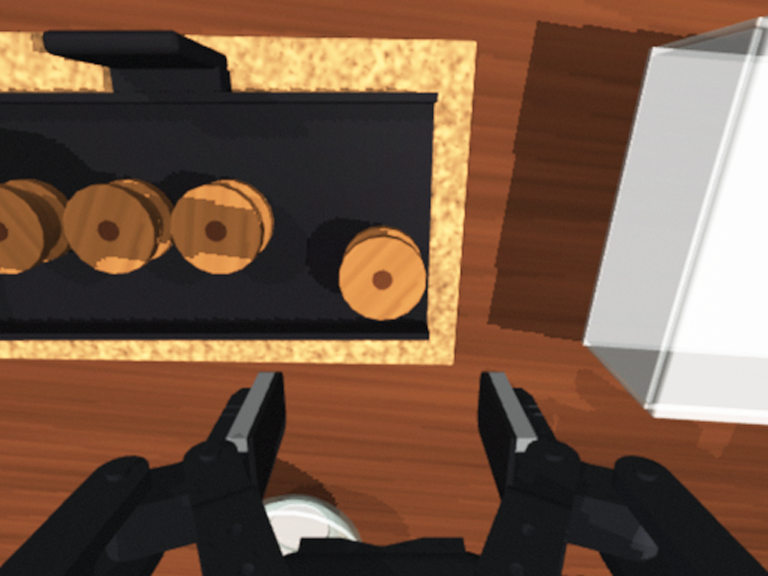

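The displaced bobbin is upright with its hole at (382,280). The others are at (216,230), (108,230) and (0,232), and the tray's near and far rims run at rows 100 and 330.

```bash
python3 - <<'E'
from h import *
c=optics.get_calibration("wrist")
for u,v in((382,280),(216,230),(108,230),(0,232)):
    p=pix("wrist",u/1.5,v/1.5,42,c);print(p,inv(p))
for u,v in((437,96),(428,339),(300,95),(300,338)): print("rim",inv(pix("wrist",u/1.5,v/1.5,26,c)))
p=pix("wrist",382/1.5,280/1.5,42,c);shift((*p[:2],14))
E
```

```text
[565.7  92.8  42. ] [118.8 -29.8  38. ]
[545.9  -4.2  42. ] [24.4  0.  38. ]
[552.3 -65.2  42. ] [-36.9   0.1  38. ]
[ 559.9 -126.4   42. ] [-98.6  -1.1  38. ]
rim [149.1  71.6  22. ]
rim [148.9 -75.4  22. ]
rim [73.6 72.1 22. ]
rim [ 65.5 -74.7  22. ]
shift [ -1.8   0.4 151.2]
```

Call:
apply_moves(targets=[[-1.8, 0.4, 15, 0, 0, 0, 0.25], [0, 0, 40, 0, 0, 0, 0.25], [0, 0, 40, 0, 0, 0, 0.25], [0, 0, 30, 0, 0, 0, 0.25], [0, 0, 15, 0, 0, 0, 0.25], [0, 0, 10, 0, 0, 0, 0.25], [0, 0, 0, 0, 0, 0, 0.25], [0, 0, 0, 0, 0, 0, 0.4], [0, 0, 0, 0, 0, 0, 0.5], [0, 0, 0, 0, 0, 0, 0.6], [0, 0, 0, 0, 0, 0, 0.6], [0, 0, 0, 0, 0, 0, 0.6]], force=40)

```text
time: 58.42
tool_pos: [566.9, 92.5, 16.5]
tcp_rot: [-180.0, 0.2, -174.0]
ft_force: [-0.9, 0.4, 6.5]
finger_gap: 50.1
grip_force: 41.7
```

```bash
python3 - <<'E'
from h import *
s=sensors.sense();print(inv(s["tool_pos"]));shift((*tray(108,-0.5)[:2],40))
E
```

```text
[118.4 -31.   12.5]
shift [ 30.4 -10.4 -23.5]
```

Call:
apply_moves(targets=[[0, 0, -10, 0, 0, 0, 0.6], [0, 0, -15, 0, 0, 0, 0.6], [10, -3.4, 0, 0, 0, 0, 0.6], [10, -3.5, 0, 0, 0, 0, 0.6], [10, -3.5, 0, 0, 0, 0, 0.6], [0.4, 0, 0, 0, 0, 0, 0.6], [0, 0, 0, 0, 0, 0, 0.6], [0, 0, 12, 0, 0, 0, 0.6], [0, 0, 7, 0, 0, 0, 0.6], [0, 0, 4, 0, 0, 0, 0.6], [0, 0, 1.5, 0, 0, 0, 0.6], [0, 0, 0, 0, 0, 0, 0.6], [0, 0, 0, 0, 0, 0, 0.6]])

```text
time: 60.05
tool_pos: [536.7, 79.0, 16.5]
tcp_rot: [180.0, -0.0, -174.0]
ft_force: [-7.5, 0.6, 11.5]
finger_gap: 50.4
grip_force: 42.5
```

Call:
apply_moves(targets=[[0, 0, 0, 0, 0, 0, 0.45], [0, 0, 0, 0, 0, 0, 0.3], [0, 0, 0, 0, 0, 0, 0.3], [0, 0, 0, 0, 0, 0, 0.3], [0, 0, -15, 0, 0, 0, 0.3], [0, 0, -30, 0, 0, 0, 0.3], [0, 0, -40, 0, 0, 0, 0.3], [0, 0, -50, 0, 0, 0, 0.3], [0, 0, -50, 0, 0, 0, 0.3], [0, 0, -50, 0, 0, 0, 0.3], [-50, -20, 0, 0, 0, 0, 0.3], [-50, -30, 0, 0, 0, 0, 0.3], [0, -30, 0, 0, 0, 0, 0.3], [0, 0, 0, 0, 0, 0, 0.3], [0, 0, 0, 0, 0, 0, 0.3]])

```text
time: 61.92
tool_pos: [644.2, 10.1, 251.5]
tcp_rot: [180.0, 0.1, -174.0]
ft_force: [0.1, 0.5, 0.4]
finger_gap: 59.7
grip_force: 0.0
```

```bash
python3 - <<'E'
from h import *
s=sensors.sense();print(s["time"],s["tool_pos"],s["tcp_rot"])
a=np.array(optics.snapshot("top"))[:,:,::-1];cv2.imwrite("pics/raw8.png",a);tbob(a)
b=np.array(optics.snapshot("side"))[:,:,::-1]; cv2.imwrite("pics/side8.png",b)
g=b.max(axis=2)
# black knob on shut lid: dark blob in box area of side view and its top-view position
for nm,im,x0,y0,x1,y1 in(("side",b,100,230,290,350),("top",a,60,160,160,260)):
    m=(im[y0:y1,x0:x1].max(axis=2)<60).astype(np.uint8);n,l,st,ce=cv2.connectedComponentsWithStats(m)
    for i in range(1,n):
        if st[i,4]>15: print(nm,"dark",st[i]+[x0,y0,0,0,0],ce[i]+[x0,y0])
for z in(100,115): print(z,"knob expected",proj("top",(437,326,z)),proj("side",(437,326,z)))
E
```

```text
61.925 [644.21637723  10.0620922  251.47334653] [ 1.79983662e+02  5.18421608e-02 -1.74014434e+02]
bob [442. 208.  38.] [ 558.  -128.5   42. ] in tray [-100.4    1.    38. ]
bob [350. 218.  38.] [551.1 -65.3  42. ] in tray [-36.9   1.3  38. ]
side dark [ 211  230   79   43 1564] [250.02749361 245.91240409]
side dark [177 292  10  14  95] [181.41052632 297.56842105]
side dark [100 318   7  10  45] [102.08888889 322.2       ]
side dark [100 326   7  12  35] [102.54285714 331.45714286]
top dark [ 97 227  10  10  64] [101.46875  231.359375]
100 knob expected [104.6 236.1] [186.8 304.1]
115 knob expected [102.6 235.7] [186.1 301.3]
```

Call:
apply_moves(targets=[[8, -18, 0, 0, 0, 0, 0.3], [15, -35, 0, 0, 0, 0, 0.3], [18, -38, 0, 0, 0, 0, 0.3], [18, -38, 0, 0, 0, 0, 0.3], [18, -38, 0, 0, 0, 0, 0.3], [18, -38, 0, 0, 0, 0, 0.3], [18, -38, 0, 0, 0, 0, 0.3], [18, -38, 0, 0, 0, 0, 0.3], [8, -18, 0, 0, 0, 0, 0.3], [0, 0, 0, 0, 0, 0, 0.3], [0, 0, 0, 0, 0, 0, 0.3], [0, 0, 0, 0, 0, 0, 0.3]])

```text
time: 63.52
tool_pos: [537.8, -300.9, 250.6]
tcp_rot: [180.0, 0.0, -173.9]
ft_force: [0.9, 0.0, -0.4]
finger_gap: 60.2
grip_force: 0.0
```

```bash
python3 - <<'E'
from h import *
s=sensors.sense();print(s["time"],s["tool_pos"],s["tcp_rot"],s["joint_pos"].round(0))
a=np.array(optics.snapshot("top"))[:,:,::-1];cv2.imwrite("pics/raw9.png",a);tbob(a)
from scipy.optimize import least_squares
r_=least_squares(lambda p:np.r_[proj("top",p)-[101.5,231.4],proj("side",p)-[181.4,297.6]],[450,330,110],diff_step=1e-2);print("knob",r_.x.round(1),r_.fun)
# tray outline fit vs original: dark mask
m=(a[140:245,170:320].max(axis=2)<75).astype(np.uint8);m=cv2.morphologyEx(m,cv2.MORPH_CLOSE,np.ones((25,25)))
c=max(cv2.findContours(m,0,1)[0],key=cv2.contourArea);print("tray rect",cv2.minAreaRect(c),"tab etc")
ctr=np.array(cv2.minAreaRect(c)[0])+[170,140];print(pix("top",*ctr,20))
E
```

```text
63.525 [ 537.83278242 -300.9412437   250.59661552] [ 1.79988049e+02  9.91892956e-03 -1.73906985e+02] [ -34.   10.   81.    0.   89. -130.]
bob [442. 208.  38.] [ 557.3 -128.5   42. ] in tray [-100.4    1.7   38. ]
bob [350. 218.  38.] [551.1 -65.3  42. ] in tray [-36.9   1.3  38. ]
bob [138. 244.  37.] [535.5  78.2  42. ] in tray [107.5   1.8  38. ]
bob [260. 228.  37.] [545.6  -4.8  42. ] in tray [23.9  0.4 38. ]
knob [449. 329. 120.] [-0.5 -0.6  0.9  0.3]
tray rect ((74.5, 64.5), (79.0, 149.0), 90.0) tab etc
[526.5 -30.6  20. ]
```

```bash
python3 - <<'E'
from h import *
a=cv2.imread("pics/raw9.png",0);
for n in("raw2","raw5","raw3"):
  b=cv2.imread(f"pics/{n}.png",0)
  for nm,(x,y) in {"FL":(190,178),"NL":(194,229),"tab":(248,229),"FR":(294,165),"NR":(300,216)}.items():
    t=cv2.Canny(cv2.resize(b[y-10:y+10,x-10:x+10],None,fx=4,fy=4,interpolation=2),40,120).astype(np.float32);t=cv2.GaussianBlur(t,(0,0),2)
    w=cv2.GaussianBlur(cv2.Canny(cv2.resize(a[y-16:y+16,x-16:x+16],None,fx=4,fy=4,interpolation=2),40,120).astype(np.float32),(0,0),2)
    _,s,_,l=cv2.minMaxLoc(cv2.matchTemplate(w,t,cv2.TM_CCOEFF_NORMED));print(n,nm,round(s,2),(np.array(l)/4-6)*2.7)
E
```

```text
raw2 FL 0.64 [ 1.35  15.525]
raw2 NL 0.95 [0. 0.]
raw2 tab 0.99 [0. 0.]
raw2 FR 0.97 [0. 0.]
raw2 NR 0.34 [0. 0.]
raw5 FL 0.76 [0.    0.675]
raw5 NL 0.95 [0. 0.]
raw5 tab 0.98 [0. 0.]
raw5 FR 0.97 [0. 0.]
raw5 NR 0.72 [0.   1.35]
raw3 FL 0.15 [5.4 5.4]
raw3 NL 0.95 [0.    0.675]
raw3 tab 0.98 [0. 0.]
raw3 FR 0.95 [0. 0.]
raw3 NR 0.65 [0.    0.675]
```

The tray hasn't moved, the bobbins are in line and the lid is shut, so I'm handing in.

```bash
python3 -c "
from h import *
print(r.hand_in())"
```

```text
the job is handed in; nothing more can be done
None
```

The job is handed in, though no verdict came back: all three toggles are in the box with its lid shut, and the tray is flat on the mat with the four wooden bobbins upright along its centre line (within about 2 mm); the egg, bowl and gauge bar were not touched.

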